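# Sort left-hand and right-hand brackets off the drying rack

## Task

Sort the battery hold-down brackets: lift each one that hangs on the rack up and off its hook, pick up those lying on the bench, and move any that was thrown into the wrong bin, until every bracket rests inside the bin whose front carries the sample of the same hand (left-hand and right-hand brackets are mirror images). Leave the samples and all the other things on the bench where they are.

Things in the scene. Friction and masses are not known exactly. Their poses are not given: they have to be found in the camera images.
- hung_a: LEFT-HAND bracket, 6 mm steel sheet, 0.2 kg; may be absent. Origin: middle of the strap's lower end. Strap y -20..20, z 0..130 mm (x -3..3), window through it y -10..10, z 78..112. Foot square to it: x -53..3, y -28..28, z 0..6. Side lug in the strap's plane on its +y edge, out to y = +55, z 30..60. Starts hung upright by its window on a hook, foot to the robot or to the rack, leaning about 5 degrees.
- hung_a_mid (a point): middle of the strap of hung_a, 50 mm up from its lower end. Stood up with the foot pointing at you, its lug is on your left.
- hung_b: RIGHT-HAND bracket, 6 mm steel sheet, 0.2 kg; may be absent. Origin: middle of the strap's lower end. Strap y -20..20, z 0..130 mm (x -3..3), window through it y -10..10, z 78..112. Foot square to it: x -53..3, y -28..28, z 0..6. Side lug in the strap's plane on its -y edge, out to y = -55, z 30..60. Starts hung upright by its window on a hook, foot to the robot or to the rack, leaning about 5 degrees.
- hung_b_mid (a point): middle of the strap of hung_b, 50 mm up from its lower end. Stood up with the foot pointing at you, its lug is on your right.
- hung_c: LEFT-HAND bracket, 6 mm steel sheet, 0.2 kg; may be absent. Origin: middle of the strap's lower end. Strap y -20..20, z 0..130 mm (x -3..3), window through it y -10..10, z 78..112. Foot square to it: x -53..3, y -28..28, z 0..6. Side lug in the strap's plane on its +y edge, out to y = +55, z 30..60. Starts hung upright by its window on a hook, foot to the robot or to the rack, leaning about 5 degrees.
- hung_c_mid (a point): middle of the strap of hung_c, 50 mm up from its lower end. Stood up with the foot pointing at you, its lug is on your left.
- hung_d: RIGHT-HAND bracket, 6 mm steel sheet, 0.2 kg; may be absent. Origin: middle of the strap's lower end. Strap y -20..20, z 0..130 mm (x -3..3), window through it y -10..10, z 78..112. Foot square to it: x -53..3, y -28..28, z 0..6. Side lug in the strap's plane on its -y edge, out to y = -55, z 30..60. Starts hung upright by its window on a hook, foot to the robot or to the rack, leaning about 5 degrees.
- hung_d_mid (a point): middle of the strap of hung_d, 50 mm up from its lower end. Stood up with the foot pointing at you, its lug is on your right.
- flat_a: LEFT-HAND bracket, 6 mm steel sheet, 0.2 kg; may be absent. Origin: middle of the strap's lower end. Strap y -20..20, z 0..130 mm (x -3..3), window through it y -10..10, z 78..112. Foot square to it: x -53..3, y -28..28, z 0..6. Side lug in the strap's plane on its +y edge, out to y = +55, z 30..60. Starts on its back on the bench, foot up (x down).
- flat_a_mid (a point): middle of the strap of flat_a, 50 mm up from its lower end. Stood up with the foot pointing at you, its lug is on your left.
- flat_b: RIGHT-HAND bracket, 6 mm steel sheet, 0.2 kg; may be absent. Origin: middle of the strap's lower end. Strap y -20..20, z 0..130 mm (x -3..3), window through it y -10..10, z 78..112. Foot square to it: x -53..3, y -28..28, z 0..6. Side lug in the strap's plane on its -y edge, out to y = -55, z 30..60. Starts on its back on the bench, foot up (x down).
- flat_b_mid (a point): middle of the strap of flat_b, 50 mm up from its lower end. Stood up with the foot pointing at you, its lug is on your right.
- flat_c: LEFT-HAND bracket, 6 mm steel sheet, 0.2 kg; may be absent. Origin: middle of the strap's lower end. Strap y -20..20, z 0..130 mm (x -3..3), window through it y -10..10, z 78..112. Foot square to it: x -53..3, y -28..28, z 0..6. Side lug in the strap's plane on its +y edge, out to y = +55, z 30..60. Starts on its back (foot up, x down) in the right-hand bin, where it is wrong.
- flat_c_mid (a point): middle of the strap of flat_c, 50 mm up from its lower end. Stood up with the foot pointing at you, its lug is on your left.
- bin_lh: bin for left-hand brackets: fixed open grey tray, outside 230 (x) x 280 (y) x 60 mm high, walls and floor 5 mm; origin on the bench under its centre. A fixed left-hand sample bracket stands bolted to the outside of its front (-x) wall: 130 mm high, strap at x = -118, y = 0, foot to -x. The bins may stand either way round, one left, one right.
- bin_rh: bin for right-hand brackets: fixed open grey tray, outside 230 (x) x 280 (y) x 60 mm high, walls and floor 5 mm; origin on the bench under its centre. A fixed right-hand sample bracket stands bolted to the outside of its front (-x) wall: 130 mm high, strap at x = -118, y = 0, foot to -x. The bins may stand either way round, one left, one right.
- rack: fixed rack; origin on the bench under its bar, which runs along y 216 mm up (440 long, posts at y +-210). Hooks at y +-55, +-165: 8 mm round, level to -x at 216 mm (axis) out to x = -75, then a tip at x = -81 standing 10 mm above the hook's top. Brackets hang at x -40 to -65 by the upper edge of the window: raise one 10 to 26 mm to pass the tip.
- pliers: pliers, 181 mm long, lying under the rack; a bystander
- tape: roll of tape, 100 mm across, 25 mm high; a bystander on the left
Things that resemble listed ones, but are neither listed nor needed, are in the scene too. What is shaped like the hung_d but yellow is not meant.

How it is judged:
By the outcome, as a careful person would: the job done as asked, in the order asked, and still so for the second after the job is handed in, with the robot touching nothing.
Of hung_a, hung_b, hung_c, hung_d only 3 to 4 are there at a start; the rules pass over those that are not, and their reading is None.
Of flat_a, flat_b, flat_c only 2 to 3 are there at a start; the rules pass over those that are not, and their reading is None.
At some moment in a run one of flat_a, flat_b may be knocked a few centimetres aside while the robot is not near it.
It also fails if it takes over 208 s, if anything falls off the work surface, if the arm or the gripper's body presses on something with over 40 N, if the wrist force passes 120 N, or if a joint passes its speed limit or range.

## Robot

A 6-joint arm with a two-finger parallel gripper is mounted at the origin on a cart in front of the work surface, level with it; the furniture and walls round the work are solid. World frame = base frame: x ahead of the robot, y to its left, z up, the work surface at z = 0. Lengths are in m, angles in rad, forces in N, time in s.
With the tool pointing down it reaches from about 0.3 to 0.775 m from the base axis. Payload 14.6 kg.
Tool frame: the origin (TCP) lies on the centre line of the jaws, within the pads' length; the fingertips stand ctrl.tcp_to_tips ahead of it and the grasp point (between the pads) lies 2 mm behind it (ctrl.tcp_to_tips is the distance from the TCP to the fingertips, in m); z points along the fingers, y is the line along which they close (so a half turn about z gives the same grasp; the last joint's range is limited). The gripper opens to 94 mm and grips with 3 to 60 N. Pads are 16 mm wide; open, the fingers measure 119 mm over their backs; the gripper's body (75 mm by 177 mm) begins 78 mm behind the grasp point.
Start: joints at [-1.275, 0.3, 1.521, -0, 1.321, -0.067], TCP at [0.195, -0.514, 0.199] pointing down, gripper open.
Joint ranges: [-3.03, 3.03], [-0.79, 2.21], [0.23, 2.52], [-1.04, 4.18], [0, 3.07], [-2.55, 2.55]. Speed limits (rad/s): [2.22, 2.22, 2.57, 3.14, 3.14, 3.14].

## Interface

Orientations are given as [roll, pitch, yaw] about the fixed x, y, z axes, in that order (R = Rz(yaw) Ry(pitch) Rx(roll)).
In Python, from station import telemetry, viewer, hand_in, ctrl gives the robot as it stands.
- The arm moves only by the tool step_arm, never from a script. Its argument "plan" is a list of rows, each an object of numbers: "dx", "dy", "dz": the shift along the tool's x, y, z scaled (see below); "rx", "ry", "rz": the turn, a rotation vector about the tool's x, y, z scaled (see below); "claw": the closure, from 0 (fully open) to 1 (shut). In form: [{"dx": .., "dy": .., "dz": .., "rx": .., "ry": .., "rz": .., "claw": ..}, ...]. A call has 1 to 10 rows; each row shifts and turns the commanded pose from where the row before left it, along the tool's axes as they then stand; what a row does not reach is not made up. The controller multiplies each number of a shift by 0.1 m and each number of a turn by 90 degrees. A row lasts 1/10 s, in which the tool goes at most 50 mm and 8.59 degrees, less where a joint would pass 70% of its speed; a pose out of reach is approached as far as the arm can. A call with a number of a shift or a turn outside -1 to 1 is refused whole. A call with a gripper value outside its range is refused whole. The fingers move at their own pace and stop on an object; "grip_force" is the grip in N (left out, the last holds). Time passes only in rows, so rows that do not move let the fingers close. It gives the time, the measured TCP pose, the force, the opening and the grip force at its end, in the units of the state.
- telemetry.get_obs(): the state, without advancing time (a new reading comes with each control period).
- viewer.camera(name): name is "scene" or "top" or "wrist"; returns a dict with "img" (480x640x3 uint8, red, green, blue), "z_map" (480x640 float32, m along the optical axis (not along the pixel's ray), 0 where there is no reading), "fx", "fy", "cx", "cy" (pixels), "R" (3x3) and "t" (3): a world point X has camera coordinates R X + t; the wrist camera has in their place "tool_from_camera" (4x4, takes a point from camera to tool coordinates, whose origin is the TCP and whose axes are the flange's). Camera axes: x right, y down, z forward; pixel columns grow to the right and rows downward; lengths in m; the calibration is good to about 2 mm. A picture is of the moment at which its call begins: read the wrist's pose just before it.
- hand_in(): hands the job in; it is judged then, once.
Trained networks look in a picture, given as the dict that the camera call returned (one of the last four; its "shot" number tells which), for a name from the list of things; names that differ only in an ending like _2 or _b are one class to them, and where a whole thing is asked for, a point or a joint stands for the part that bears it (a point fixed in the world has none). Each returns a list of dicts, best first, with "score" (0 to 1); they miss things now and then, are a little off and sometimes report something else, mostly with a low value. They report only what shows in the picture. A call takes as long as a camera call. They do not tell look-alikes from the thing itself.
- viewer.recognise(target, picture): "rect" ([left, top, right, bottom] in pixels, round what is visible of it).
The state is a dict: "time_s": time; "qpos": joint angles; "joint_vel": joint speeds; "tau": joint torques, N m; "ee_pos": TCP position; "eef_rot": TCP orientation; "force": force on the tool from outside, world axes, zero at the start; "moment": the same for the moment, N m; "grip_width": finger opening in m; "grip_force": force on a finger pad.
Only numpy, scipy, OpenCV 4.12 (cv2) and the standard library are available. Lean on these libraries where they do the work, as an engineer would, in place of code of your own. Each camera call takes 0.05 s, during which the arm holds its last target. There are 200 camera calls.

## Working session

There is one attempt and no reset: what is moved stays moved. The work goes in short steps, Python scripts to look and compute and a tool call to move; the robot and the scene stay as the last step left them, time stands still between calls to the robot, and variables do not carry over. Pictures are saved under pics/ and viewed, at most 14 in all, crops included, and the job is handed in when it is done.

Besides the shell and the picture viewer there is one more tool, called in YAML: its name, and indented under it one key for each argument. step_arm: Moves the arm, as the interface text tells. Shifts and turns lie within -1 to 1; 1 stands for 0.1 m of shift or 90 degrees of turn. Its arguments: {"type":"object","properties":{"plan":{"type":"array"},"grip_force":{"type":"number"}},"required":["plan"]}

```bash
ls; mkdir -p pics
python3 - <<'E'
from station import telemetry, viewer, ctrl
import cv2,numpy as np,pickle
print(telemetry.get_obs(), ctrl.tcp_to_tips)
for n in ("scene","top"):
    p=viewer.camera(n); pickle.dump(p,open(f"{n}.pkl","wb"))
    cv2.imwrite(f"pics/{n}0.png",p["img"][:,:,::-1])
    print(n,p["fx"],p["cx"],p["cy"],p["R"].round(3).tolist(),p["t"])
E
```

```text
pics
{'time_s': 0.0, 'qpos': array([-1.27454590e+00,  3.00460762e-01,  1.52155607e+00, -4.94111320e-06,
        1.32071539e+00, -6.65644121e-02]), 'joint_vel': array([-0.00102792, -0.00025001, -0.00058909, -0.00032656,  0.00023545,
        0.00073232]), 'tau': array([ 4.75519064e-04, -5.31800258e+01, -3.52735448e+01,  7.08381878e-02,
        2.43471900e-02, -7.94763287e-05]), 'ee_pos': array([ 0.19513608, -0.51393745,  0.19860259]), 'eef_rot': array([-3.14045529e+00, -7.10229944e-05,  3.62816027e-01]), 'force': array([-0.14360367,  1.26652185,  0.20688283]), 'moment': array([-0.04640236,  0.02185381, -0.02372121]), 'grip_force': 0.0, 'grip_width': 0.09397758069059053} 0.017
scene 498.4157489732742 324.8501182596997 241.40401900099098 [[-0.68, -0.733, 0.002], [-0.564, 0.521, -0.641], [0.469, -0.437, -0.768]] [0.55194475 0.28337741 1.25655022]
top 466.1734264488433 327.2607792379033 237.43926601742223 [[-0.035, -0.999, -0.005], [-0.977, 0.036, -0.21], [0.21, -0.002, -0.978]] [0.22877987 0.58120161 1.39429695]
```

View pics/scene0.png

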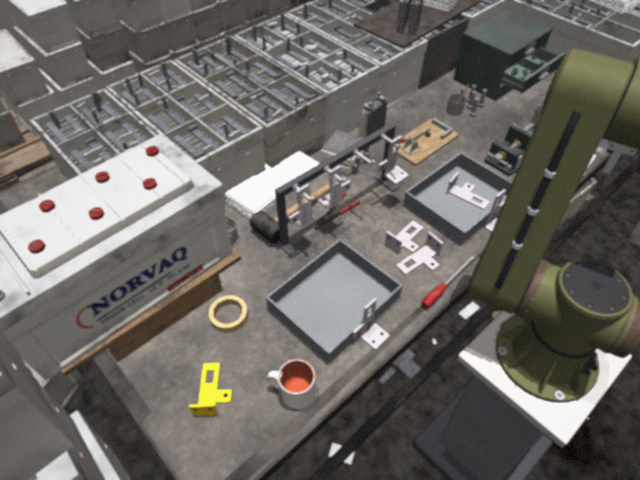

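View pics/top0.png

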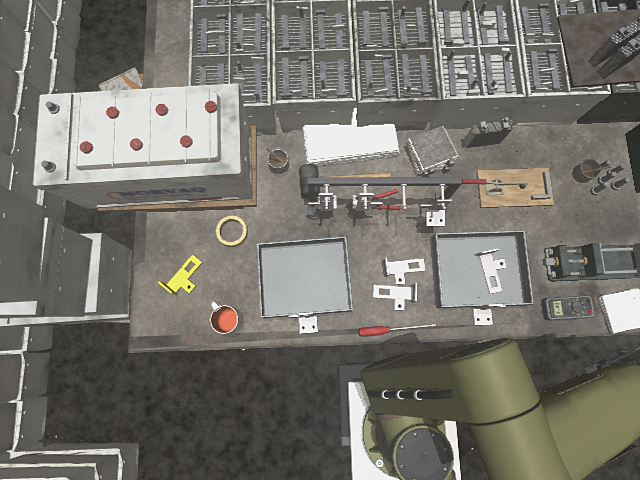

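Overview: the left bin is at top pixel (305,277) and the right bin at (483,268). Two flat brackets lie between them at (402,270) and (396,293), and one lies in the right bin at (492,268). Three seem to be hung, at (327,195), (365,198) and (435,215). The yellow look-alike at scene (210,390) is not meant. I'll enlarge to tell the hands apart.

```bash
cat > h.py <<'E'
import numpy as np,cv2,pickle
def world(p):
    v,u=np.mgrid[0:480,0:640]; z=p["z_map"]
    c=np.stack([(u-p["cx"])/p["fx"]*z,(v-p["cy"])/p["fy"]*z,z],-1)
    return (c-p["t"])@p["R"]
def proj(p,X):
    c=p["R"]@np.array(X)+p["t"]; return c[0]/c[2]*p["fx"]+p["cx"],c[1]/c[2]*p["fy"]+p["cy"]
E
python3 - <<'E'
from h import *
t=pickle.load(open("top.pkl","rb"));s=pickle.load(open("scene.pkl","rb"))
a=cv2.resize(t["img"][165:345,300:540,::-1],(800,600),interpolation=cv2.INTER_CUBIC)
b=cv2.resize(s["img"][115:355,240:560,::-1],(800,600),interpolation=cv2.INTER_CUBIC)
cv2.imwrite("pics/topc.png",a);cv2.imwrite("pics/scenec.png",b)
for n,p,pts in(("top",t,[(305,277),(349,237),(349,240),(262,315),(262,243),(437,305),(438,235),(527,304),(523,234),(402,270),(396,293),(492,268),(327,195),(365,198),(435,215),(385,182),(400,183),(308,325),(483,317),(445,185),(320,183)]),("scene",s,[(306,195),(335,190),(395,170),(365,142),(330,165)])):
    w=world(p)
    for u,v in pts: print(n,u,v,w[v,u].round(3))
E
```

```text
top 305 277 [0.475 0.283 0.002]
top 349 237 [0.601 0.137 0.   ]
top 349 240 [ 0.592  0.137 -0.001]
top 262 315 [0.357 0.414 0.053]
top 262 243 [0.578 0.411 0.066]
top 437 305 [ 0.372 -0.132 -0.004]
top 438 235 [ 0.588 -0.143  0.044]
top 527 304 [ 0.362 -0.391  0.056]
top 523 234 [ 0.579 -0.405  0.058]
top 402 270 [ 0.486 -0.028  0.004]
top 396 293 [ 0.414 -0.004  0.005]
top 492 268 [ 0.482 -0.316  0.005]
top 327 195 [0.674 0.205 0.232]
top 365 198 [0.666 0.097 0.219]
top 435 215 [ 0.637 -0.123  0.108]
top 385 182 [0.708 0.039 0.228]
top 400 183 [ 0.704 -0.004  0.225]
top 308 325 [0.324 0.278 0.009]
top 483 317 [ 0.329 -0.269  0.009]
top 445 185 [ 0.697 -0.133  0.215]
top 320 183 [0.712 0.223 0.228]
scene 306 195 [0.661 0.208 0.22 ]
scene 335 190 [0.663 0.1   0.165]
scene 395 170 [ 0.639 -0.133  0.113]
scene 365 142 [ 0.701 -0.054  0.228]
scene 330 165 [0.706 0.079 0.218]
```

View pics/topc.png

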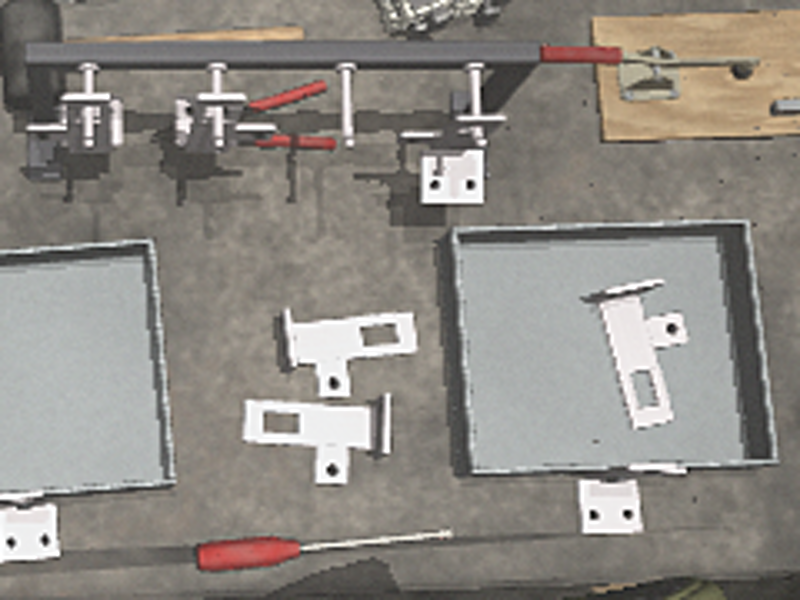

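View pics/scenec.png

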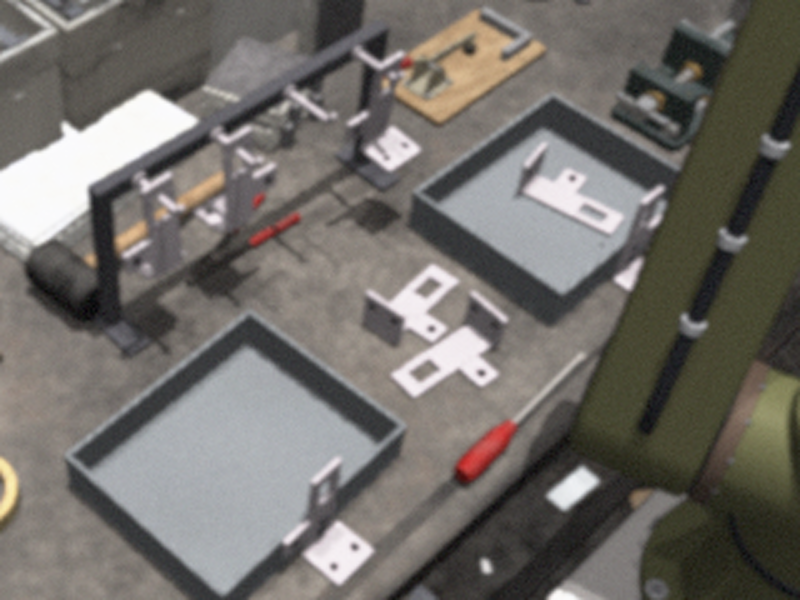

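Hands, with foot up or standing:
- **Left bin:** sample lug toward +y, so left-hand. **Right bin:** right-hand.
- **Hung 1** (y≈.21): foot to the rack, lug +y, so RH.
- **Hung 2** (y≈.10): foot to the rack, lug −y, so LH.
- **Hung 3** (y≈−.13): foot to the robot, lug +y, so LH.
- **Flats:** top (402,270) is RH, (396,293) is LH, and the one in the right bin is LH.

Next I measure the strap tops and the feet.

```bash
cat >> h.py <<'E'
def box(X,Y,lo,hi):
    pass
def sel(W,lo,hi):
    q=W.reshape(-1,3); return q[((q>lo)&(q<hi)).all(1)]
def stat(n,q):
    if len(q)<3: print(n,len(q)); return
    m=q.mean(0); e=np.linalg.eigh(np.cov(q[:,:2].T))[1][:,1]
    print(n,len(q),"med",np.median(q,0).round(4),"min",np.percentile(q,2,0).round(3),"max",np.percentile(q,98,0).round(3),"ang",round(np.degrees(np.arctan2(e[1],e[0]))%180,1))
E
python3 - <<'E'
from h import *
for n in("top","scene"):
    p=pickle.load(open(n+".pkl","rb"));w=world(p);print(n)
    for k,(a,b) in {"h1":(.14,.28),"h2":(.04,.139),"h3":(-.2,-.08)}.items():
        stat(k+" strap top",sel(w,(.62,a,.2285),(.69,b,.26)))
        stat(k+" strap hi",sel(w,(.62,a,.18),(.69,b,.212)))
        stat(k+" lug",sel(w,(.60,a,.135),(.69,b,.17)))
        stat(k+" foot",sel(w,(.55,a,.085),(.72,b,.118)))
    stat("bar",sel(w,(.69,-.1,.22),(.76,.2,.25)))
    stat("flatB foot",sel(w,(.45,-.02,.03),(.56,.10,.075)))
    stat("flatA foot",sel(w,(.36,-.10,.03),(.45,.0,.075)))
    stat("flatC foot",sel(w,(.47,-.36,.03),(.57,-.24,.075)))
    stat("binL",sel(w,(.33,.11,.054),(.61,.44,.075)))
    stat("binR",sel(w,(.33,-.43,.054),(.61,-.11,.075)))
    stat("sampL",sel(w,(.3,.2,.075),(.4,.36,.15)))
    stat("sampR",sel(w,(.3,-.34,.075),(.4,-.2,.15)))
E
```

```text
top
h1 strap top 46 med [0.6761 0.208  0.236 ] min [0.639 0.191 0.229] max [0.68  0.227 0.242] ang 72.2
h1 strap hi 37 med [0.6712 0.1991 0.1925] min [0.665 0.188 0.182] max [0.674 0.225 0.21 ] ang 89.2
h1 lug 109 med [0.6682 0.2322 0.1569] min [0.665 0.187 0.136] max [0.676 0.258 0.168] ang 86.3
h1 foot 106 med [0.7006 0.1981 0.1107] min [0.663 0.176 0.089] max [0.718 0.257 0.117] ang 74.5
h2 strap top 48 med [0.672  0.0964 0.235 ] min [0.635 0.076 0.229] max [0.676 0.115 0.242] ang 93.1
h2 strap hi 43 med [0.6671 0.101  0.193 ] min [0.664 0.077 0.181] max [0.672 0.116 0.212] ang 88.0
h2 lug 105 med [0.6635 0.073  0.1571] min [0.661 0.043 0.137] max [0.669 0.117 0.169] ang 90.5
h2 foot 103 med [0.6935 0.1158 0.1108] min [0.66  0.074 0.105] max [0.716 0.125 0.117] ang 26.1
h3 strap top 42 med [ 0.6458 -0.1224  0.2362] min [ 0.628 -0.14   0.23 ] max [ 0.65  -0.103  0.242] ang 88.7
h3 strap hi 31 med [ 0.6475 -0.1179  0.1914] min [ 0.645 -0.14   0.181] max [ 0.653 -0.102  0.209] ang 85.9
h3 lug 52 med [ 0.6513 -0.1031  0.1628] min [ 0.649 -0.139  0.136] max [ 0.657 -0.082  0.168] ang 8
[... 2220 characters left out ...]
foot 129 med [0.4912 0.0295 0.0478] min [0.465 0.023 0.031] max [0.519 0.034 0.058] ang 4.5
flatA foot 131 med [ 0.4081 -0.054   0.046 ] min [ 0.381 -0.06   0.031] max [ 0.435 -0.049  0.059] ang 174.2
flatC foot 73 med [ 0.5253 -0.2889  0.0522] min [ 0.52  -0.323  0.032] max [ 0.532 -0.266  0.064] ang 99.0
binL 949 med [0.4391 0.3048 0.0593] min [0.347 0.144 0.054] max [0.586 0.428 0.067] ang 97.7
binR 615 med [ 0.489  -0.246   0.0591] min [ 0.354 -0.409  0.054] max [ 0.589 -0.127  0.069] ang 107.1
sampL 154 med [0.3494 0.282  0.1109] min [0.347 0.261 0.075] max [0.354 0.3   0.133] ang 91.4
sampR 113 med [ 0.3552 -0.2636  0.1068] min [ 0.353 -0.287  0.076] max [ 0.36  -0.245  0.133] ang 89.4
```

step_arm:
  plan:
    - {"dz":-0.15,"rz":-0.0855,"claw":0.55}
    - {"dz":-0.15,"rz":-0.0855,"claw":0.55}
    - {"dz":-0.15,"rz":-0.0855,"claw":0.55}
    - {"dz":-0.15,"rz":-0.0855,"claw":0.55}
    - {"dz":-0.15,"rz":-0.0855,"claw":0.55}
    - {"dz":-0.15,"rz":-0.0855,"claw":0.55}
    - {"dz":-0.15,"rz":-0.0855,"claw":0.55}
    - {"dz":-0.15,"rz":-0.0855,"claw":0.55}
    - {"dz":-0.15,"rz":-0.0855,"claw":0.55}
    - {"claw":0.55}
  grip_force: 50

```text
$.plan[0]: bad value
```

step_arm:
  plan:
    - {"dx":0.32,"dy":0.35,"claw":0.55}
    - {"dx":0.32,"dy":0.35,"claw":0.55}
    - {"dx":0.32,"dy":0.35,"claw":0.55}
    - {"dx":0.32,"dy":0.35,"claw":0.55}
    - {"dx":0.32,"dy":0.35,"claw":0.55}
    - {"dx":0.32,"dy":0.35,"claw":0.55}
    - {"dx":0.32,"dy":0.35,"claw":0.55}
    - {"dx":0.32,"dy":0.35,"claw":0.55}
    - {"dx":0.32,"dy":0.35,"claw":0.55}
    - {"dx":0.32,"dy":0.35,"claw":0.55}

```text
$.plan[0]: bad value
```

step_arm:
  plan:
    - {"dx":0.3,"dy":0.33,"claw":0.55}
    - {"dx":0.3,"dy":0.33,"claw":0.55}
    - {"dx":0.3,"dy":0.33,"claw":0.55}
    - {"claw":0.55}
    - {"claw":0.55}
    - {"claw":0.55}

```text
$.plan[0]: bad value
```

```bash
cat >> h.py <<'E'
from scipy.spatial.transform import Rotation as Ro
def wristworld(o,p):
    v,u=np.mgrid[0:480,0:640]; z=p["z_map"]
    c=np.stack([(u-p["cx"])/p["fx"]*z,(v-p["cy"])/p["fy"]*z,z],-1)
    T=p["tool_from_camera"]; R=Ro.from_euler('xyz',o["eef_rot"]).as_matrix()
    w=(c@T[:3,:3].T+T[:3,3])@R.T+o["ee_pos"]; w[z==0]=9; return w
E
python3 - <<'E'
from h import *
from station import telemetry,viewer
o=telemetry.get_obs();p=viewer.camera("wrist");w=wristworld(o,p)
print(o["time_s"],o["ee_pos"],o["eef_rot"],o["grip_width"],p["tool_from_camera"].round(3).tolist())
stat("h3 top",sel(w,(.60,-.16,.232),(.69,-.08,.25)))
stat("bar",sel(w,(.69,-.2,.22),(.76,.2,.25)))
stat("hooks",sel(w,(.63,-.16,.21),(.69,-.08,.222)))
cv2.imwrite("pics/w1.png",p["img"][:,:,::-1])
E
```

```text
0.1 [ 0.19510819 -0.51396427  0.19865139] [-3.14055380e+00 -6.77473899e-05  3.62802254e-01] 0.09433731042227288 [[0.0, -0.972, -0.235, 0.068], [1.0, -0.0, 0.001, -0.001], [-0.001, -0.235, 0.972, -0.185], [0.0, 0.0, 0.0, 1.0]]
h3 top 0
bar 0
hooks 0
```

View pics/w1.png

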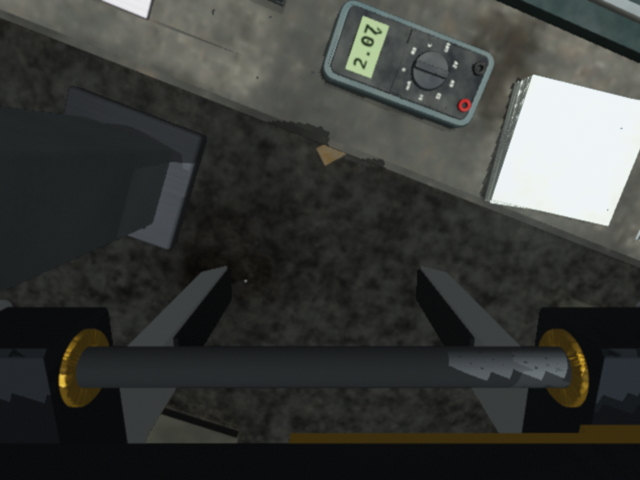

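The arm has not moved: the wrist view shows only the bench edge and the multimeter at (410,60). The rows were refused because every key must be present.

step_arm:
  plan:
    - {"dx":0,"dy":0,"dz":-0.15,"rx":0,"ry":0,"rz":-0.0855,"claw":0.55}
    - {"dx":0,"dy":0,"dz":-0.15,"rx":0,"ry":0,"rz":-0.0855,"claw":0.55}
    - {"dx":0,"dy":0,"dz":-0.15,"rx":0,"ry":0,"rz":-0.0855,"claw":0.55}
    - {"dx":0,"dy":0,"dz":-0.15,"rx":0,"ry":0,"rz":-0.0855,"claw":0.55}
    - {"dx":0,"dy":0,"dz":-0.15,"rx":0,"ry":0,"rz":-0.0855,"claw":0.55}
    - {"dx":0,"dy":0,"dz":-0.15,"rx":0,"ry":0,"rz":-0.0855,"claw":0.55}
    - {"dx":0,"dy":0,"dz":-0.15,"rx":0,"ry":0,"rz":-0.0855,"claw":0.55}
    - {"dx":0,"dy":0,"dz":-0.15,"rx":0,"ry":0,"rz":-0.0855,"claw":0.55}
    - {"dx":0,"dy":0,"dz":-0.15,"rx":0,"ry":0,"rz":-0.0855,"claw":0.55}
  grip_force: 50

```text
time_s: 1.05
ee_pos: [0.1951, -0.5141, 0.3345]
eef_rot: [-3.141, -0.0, 1.577]
force: [-0.1, -0.2, 0.5]
grip_width: 0.042
grip_force: 0.0
```

step_arm:
  plan:
    - {"dx":0.32,"dy":0.35,"dz":0,"rx":0,"ry":0,"rz":0,"claw":0.55}
    - {"dx":0.32,"dy":0.35,"dz":0,"rx":0,"ry":0,"rz":0,"claw":0.55}
    - {"dx":0.32,"dy":0.35,"dz":0,"rx":0,"ry":0,"rz":0,"claw":0.55}
    - {"dx":0.32,"dy":0.35,"dz":0,"rx":0,"ry":0,"rz":0,"claw":0.55}
    - {"dx":0.32,"dy":0.35,"dz":0,"rx":0,"ry":0,"rz":0,"claw":0.55}
    - {"dx":0.32,"dy":0.35,"dz":0,"rx":0,"ry":0,"rz":0,"claw":0.55}
    - {"dx":0.32,"dy":0.35,"dz":0,"rx":0,"ry":0,"rz":0,"claw":0.55}
    - {"dx":0.32,"dy":0.35,"dz":0,"rx":0,"ry":0,"rz":0,"claw":0.55}
    - {"dx":0.32,"dy":0.35,"dz":0,"rx":0,"ry":0,"rz":0,"claw":0.55}
    - {"dx":0.32,"dy":0.35,"dz":0,"rx":0,"ry":0,"rz":0,"claw":0.55}

```text
time_s: 2.05
ee_pos: [0.5461, -0.1923, 0.334]
eef_rot: [-3.141, -0.0, 1.572]
force: [0.3, -0.3, 0.6]
grip_width: 0.0425
grip_force: 0.0
```

step_arm:
  plan:
    - {"dx":0.3,"dy":0.33,"dz":0,"rx":0,"ry":0,"rz":0,"claw":0.55}
    - {"dx":0.3,"dy":0.33,"dz":0,"rx":0,"ry":0,"rz":0,"claw":0.55}
    - {"dx":0.3,"dy":0.33,"dz":0,"rx":0,"ry":0,"rz":0,"claw":0.55}
    - {"dx":0,"dy":0,"dz":0,"rx":0,"ry":0,"rz":0,"claw":0.55}
    - {"dx":0,"dy":0,"dz":0,"rx":0,"ry":0,"rz":0,"claw":0.55}
    - {"dx":0,"dy":0,"dz":0,"rx":0,"ry":0,"rz":0,"claw":0.55}

```text
time_s: 2.65
ee_pos: [0.6434, -0.1046, 0.3343]
eef_rot: [-3.142, 0.0, 1.571]
force: [-0.7, -0.0, -0.1]
grip_width: 0.0424
grip_force: 0.0
```

```bash
cat > hung.py <<'E'
from h import *
from station import telemetry,viewer
import sys
y=float(sys.argv[1])
o=telemetry.get_obs();p=viewer.camera("wrist");w=wristworld(o,p)
print(o["time_s"],o["ee_pos"],o["eef_rot"],o["grip_width"])
stat("top",sel(w,(.60,y-.05,.233),(.695,y+.05,.25)))
stat("bar",sel(w,(.69,-.2,.215),(.76,.3,.25)))
stat("hook",sel(w,(.63,y-.05,.21),(.695,y+.05,.2225)))
cv2.imwrite("pics/w%d.png"%(o["time_s"]*10),p["img"][:,:,::-1])
E
python3 hung.py -.12
```

```text
2.65 [ 0.64340463 -0.10461168  0.33426964] [-3.14157155e+00  1.68357214e-04  1.57077749e+00] 0.042358938389835656
top 382 med [ 0.6481 -0.1202  0.2372] min [ 0.645 -0.139  0.235] max [ 0.651 -0.101  0.239] ang 88.0
bar 8607 med [ 0.7116 -0.0282  0.2272] min [ 0.696 -0.146  0.217] max [0.724 0.059 0.229] ang 88.1
hook 650 med [ 0.6659 -0.1216  0.2189] min [ 0.636 -0.127  0.214] max [ 0.694 -0.101  0.221] ang 175.2
```

step_arm:
  plan:
    - {"dx":0,"dy":0.05,"dz":0.3,"rx":0,"ry":0,"rz":0,"claw":0.55}
    - {"dx":0,"dy":0,"dz":0.3,"rx":0,"ry":0,"rz":0,"claw":0.55}
    - {"dx":0,"dy":0,"dz":0.2,"rx":0,"ry":0,"rz":0,"claw":0.55}
    - {"dx":0,"dy":0,"dz":0.15,"rx":0,"ry":0,"rz":0,"claw":0.55}
    - {"dx":0,"dy":0,"dz":0,"rx":0,"ry":0,"rz":0,"claw":0.55}
    - {"dx":0,"dy":0,"dz":0,"rx":0,"ry":0,"rz":0,"claw":1}
    - {"dx":0,"dy":0,"dz":0,"rx":0,"ry":0,"rz":0,"claw":1}
    - {"dx":0,"dy":0,"dz":0,"rx":0,"ry":0,"rz":0,"claw":1}
    - {"dx":0,"dy":0,"dz":0,"rx":0,"ry":0,"rz":0,"claw":1}
    - {"dx":0,"dy":0,"dz":0,"rx":0,"ry":0,"rz":0,"claw":1}

```text
time_s: 3.7
ee_pos: [0.6489, -0.1039, 0.2394]
eef_rot: [3.141, 0.0, 1.572]
force: [-0.2, -0.0, 0.5]
grip_width: 0.0056
grip_force: 0.0
```

step_arm:
  plan:
    - {"dx":0,"dy":0,"dz":0,"rx":0,"ry":0,"rz":0,"claw":1}
    - {"dx":0,"dy":0,"dz":-0.05,"rx":0,"ry":0,"rz":0,"claw":1}
    - {"dx":0,"dy":0,"dz":-0.07,"rx":0,"ry":0,"rz":0,"claw":1}
    - {"dx":0,"dy":0,"dz":-0.06,"rx":0,"ry":0,"rz":0,"claw":1}
    - {"dx":0,"dy":0,"dz":0,"rx":0,"ry":0,"rz":0,"claw":1}
    - {"dx":0,"dy":0,"dz":0,"rx":0,"ry":0,"rz":0,"claw":1}

```text
time_s: 4.3
ee_pos: [0.6489, -0.1039, 0.2573]
eef_rot: [3.141, 0.0, 1.572]
force: [-0.2, 0.5, -0.3]
grip_width: 0.0007
grip_force: 0.0
```

Run:
```python
from h import *
from station import viewer
p=viewer.camera("scene");pickle.dump(p,open("s1.pkl","wb"))
cv2.imwrite("pics/s1.png",cv2.resize(p["img"][100:280,240:480,::-1],(800,600)))
```

```text
(no output)
```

View pics/s1.png

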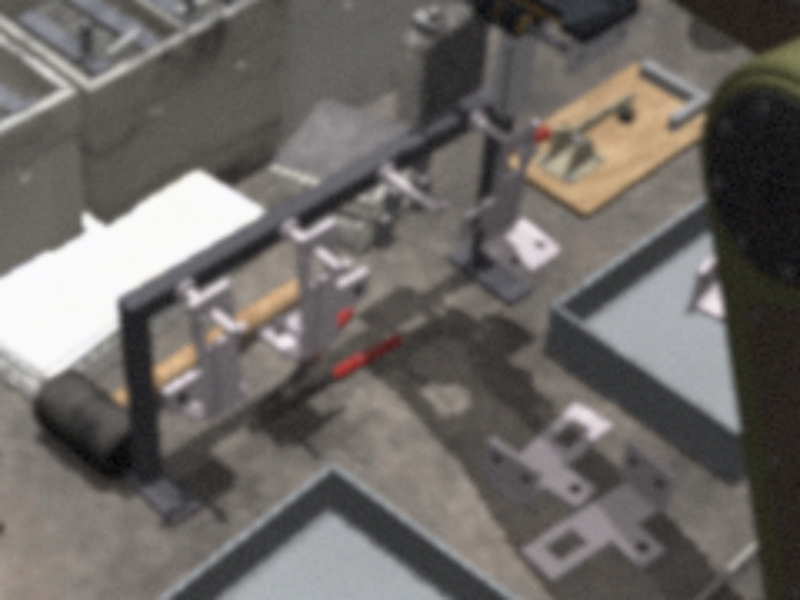

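The scene crop shows the bracket still on its hook at crop (510,180), and the jaws have closed empty. Measuring from near.

step_arm:
  plan:
    - {"dx":0,"dy":0,"dz":-0.4,"rx":0,"ry":0,"rz":0,"claw":0.55}
    - {"dx":0,"dy":0,"dz":-0.4,"rx":0,"ry":0,"rz":0,"claw":0.55}
    - {"dx":0,"dy":0,"dz":0,"rx":0,"ry":0,"rz":0,"claw":0.55}
    - {"dx":0,"dy":0,"dz":0,"rx":0,"ry":0,"rz":0,"claw":0.55}

```text
time_s: 4.75
ee_pos: [0.649, -0.1039, 0.3372]
eef_rot: [3.141, 0.0, 1.571]
force: [0.3, 0.1, -0.0]
grip_width: 0.0293
grip_force: 0.0
```

```bash
python3 hung.py -.12; ls pics
python3 - <<'E'
from h import *
from station import viewer
p=viewer.camera("top");w=world(p)
stat("h3 top",sel(w,(.60,-.17,.232),(.69,-.07,.25)))
E
```

```text
4.75 [ 0.64897791 -0.10387554  0.33717233] [3.14089831e+00 1.22378698e-04 1.57149436e+00] 0.029278652671876005
top 372 med [ 0.6483 -0.1199  0.2372] min [ 0.645 -0.139  0.234] max [ 0.651 -0.101  0.239] ang 87.9
bar 8736 med [ 0.7115 -0.031   0.2272] min [ 0.696 -0.156  0.217] max [0.724 0.061 0.229] ang 88.1
hook 648 med [ 0.6659 -0.1216  0.2189] min [ 0.636 -0.132  0.212] max [ 0.694 -0.102  0.221] ang 175.6
s1.png
scene0.png
scenec.png
top0.png
topc.png
w1.png
w26.png
w47.png
h3 top 13 med [ 0.6461 -0.109   0.2357] min [ 0.643 -0.115  0.233] max [ 0.649 -0.102  0.24 ] ang 86.1
```

```bash
cp $(ls -t pics/w*.png|head -1) pics/wlast.png
```

```text
(no output)
```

View pics/wlast.png

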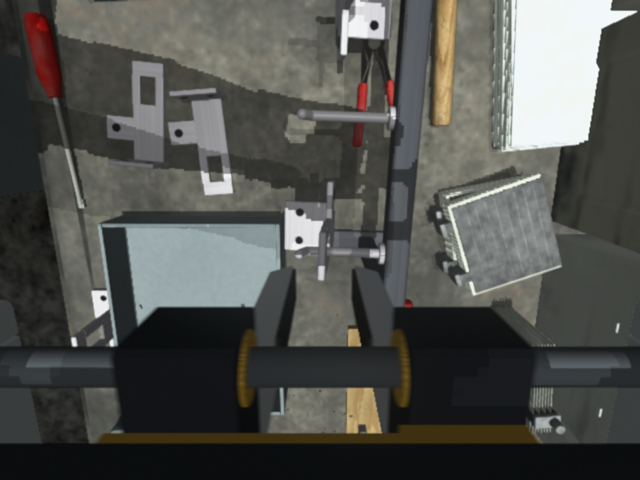

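The wrist view shows bracket 3 undisturbed at (322,230), with the finger ends at (280,275) and (370,275). I'll measure where the fingertips really are in the tool frame.

Run:
```python
from h import *
from station import telemetry,viewer
p=viewer.camera("wrist")
o={"eef_rot":[0,0,0],"ee_pos":np.zeros(3)}
w=wristworld(o,p)
for v in (270,272,276,282,290,300,320):
    print(v,[w[v,u].round(3).tolist() for u in (268,282,292,356,364,372)])
q=w[262:330,240:400].reshape(-1,3);q=q[(q[:,2]<.03)&(abs(q[:,1])<.06)]
print(q.min(0),q.max(0)); t=q[q[:,2]>q[:,2].max()-.006]; print(t.min(0),t.max(0),len(t))
```

```text
270 [[0.01, -0.027, -0.012], [0.01, -0.02, -0.013], [-0.108, -0.045, 0.336], [-0.108, 0.048, 0.334], [0.009, 0.021, -0.008], [0.01, 0.024, -0.013]]
272 [[0.011, -0.026, -0.017], [9.0, 9.0, 9.0], [-0.111, -0.046, 0.336], [-0.111, 0.048, 0.335], [0.009, 0.02, -0.012], [0.011, 0.023, -0.017]]
276 [[0.01, -0.025, -0.021], [0.009, -0.019, -0.018], [-0.117, -0.046, 0.335], [-0.117, 0.048, 0.334], [0.009, 0.02, -0.017], [0.011, 0.023, -0.022]]
282 [[0.01, -0.024, -0.03], [0.008, -0.019, -0.024], [-0.126, -0.046, 0.335], [-0.126, 0.048, 0.335], [0.008, 0.019, -0.024], [0.01, 0.022, -0.03]]
290 [[0.01, -0.023, -0.038], [0.006, -0.018, -0.029], [-0.14, -0.046, 0.337], [-0.139, 0.049, 0.335], [0.004, 0.019, -0.024], [0.01, 0.021, -0.039]]
300 [[0.01, -0.021, -0.048], [0.002, -0.018, -0.029], [-0.155, -0.046, 0.336], [-0.155, 0.049, 0.335], [0.0, 0.019, -0.026], [0.009, 0.02, -0.046]]
320 [[0.009, -0.019, -0.063], [-0.006, -0.018, -0.032], [-0.187, -0.047, 0.335], [-0.188, 0.05, 0.335], [-0.188, 0.062, 0.337], [0.004, 0.019, -0.053]]
[-0.00785348 -0.03032992 -0.07353433] [ 0.01114594  0.0308284  -0.00507765]
[-0.00690977 -0.02437438 -0.01103636] [ 0.01057865  0.02558512 -0.00507765] 142
```

Run:
```python
from h import *
from station import ctrl
print({k:getattr(ctrl,k) for k in dir(ctrl) if k[0]!='_'})
p=pickle.load(open("s1.pkl","rb"));w=world(p)
q=sel(w,(.62,-.13,.2),(.69,-.08,.36))
# fingers at TCP z .2573
h,b=np.histogram(q[:,2],bins=np.arange(.2,.36,.005));print(list(zip(b.round(3),h)))
g=q[q[:,2]>.243]; print(g.min(0),g.max(0)); print(g[g[:,2]<.262].round(3)[:12])
```

```text
{'MotionError': <class 'station.MotionError'>, 'tcp_to_tips': 0.017}
[(np.float64(0.2), np.int64(3)), (np.float64(0.205), np.int64(5)), (np.float64(0.21), np.int64(10)), (np.float64(0.215), np.int64(28)), (np.float64(0.22), np.int64(22)), (np.float64(0.225), np.int64(10)), (np.float64(0.23), np.int64(15)), (np.float64(0.235), np.int64(16)), (np.float64(0.24), np.int64(1)), (np.float64(0.245), np.int64(0)), (np.float64(0.25), np.int64(0)), (np.float64(0.255), np.int64(0)), (np.float64(0.26), np.int64(1)), (np.float64(0.265), np.int64(8)), (np.float64(0.27), np.int64(5)), (np.float64(0.275), np.int64(18)), (np.float64(0.28), np.int64(21)), (np.float64(0.285), np.int64(13)), (np.float64(0.29), np.int64(14)), (np.float64(0.295), np.int64(18)), (np.float64(0.3), np.int64(16)), (np.float64(0.305), np.int64(20)), (np.float64(0.31), np.int64(16)), (np.float64(0.315), np.int64(19)), (np.float64(0.32), np.int64(19)), (np.float64(0.325), np.int64(14)), (np.float64(0.33), np.int64(19)), (np.float64(0.335), np.int64(19)), (np.float64(0.34), np.int64(16)), (np.float64(0.345), np.int64(8)), (np.float64(0.35), np.int64(0))]
[ 0.62260727 -0.11274277  0.26446615] [ 0.65987571 -0.08695096  0.35952902]
[]
```

The scene camera confirms it: the real fingertips sit about 6 mm behind the reported TCP, not 17 mm ahead. I'll correct for that and grasp again.

step_arm:
  plan:
    - {"dx":0,"dy":0,"dz":0.4,"rx":0,"ry":0,"rz":0,"claw":0.6}
    - {"dx":0,"dy":0,"dz":0.4,"rx":0,"ry":0,"rz":0,"claw":0.6}
    - {"dx":0,"dy":0,"dz":0.23,"rx":0,"ry":0,"rz":0,"claw":0.6}
    - {"dx":0,"dy":0,"dz":0.2,"rx":0,"ry":0,"rz":0,"claw":0.6}
    - {"dx":0,"dy":0,"dz":0,"rx":0,"ry":0,"rz":0,"claw":0.6}
    - {"dx":0,"dy":0,"dz":0,"rx":0,"ry":0,"rz":0,"claw":1}
    - {"dx":0,"dy":0,"dz":0,"rx":0,"ry":0,"rz":0,"claw":1}
    - {"dx":0,"dy":0,"dz":0,"rx":0,"ry":0,"rz":0,"claw":1}
    - {"dx":0,"dy":0,"dz":0,"rx":0,"ry":0,"rz":0,"claw":1}
    - {"dx":0,"dy":0,"dz":0,"rx":0,"ry":0,"rz":0,"claw":1}

```text
time_s: 5.9
ee_pos: [0.6489, -0.1039, 0.2147]
eef_rot: [3.141, 0.0, 1.572]
force: [-3.6, 0.0, 4.4]
grip_width: 0.0055
grip_force: 49.9
```

step_arm:
  plan:
    - {"dx":0,"dy":0,"dz":0,"rx":0,"ry":0,"rz":0,"claw":1}
    - {"dx":0,"dy":0,"dz":0,"rx":0,"ry":0,"rz":0,"claw":1}

```text
time_s: 6.1
ee_pos: [0.6488, -0.1039, 0.2146]
eef_rot: [3.141, 0.0, 1.571]
force: [-2.6, 0.2, 4.8]
grip_width: 0.005
grip_force: 49.9
```

step_arm:
  plan:
    - {"dx":0,"dy":0,"dz":-0.06,"rx":0,"ry":0,"rz":0,"claw":1}
    - {"dx":0,"dy":0,"dz":-0.06,"rx":0,"ry":0,"rz":0,"claw":1}
    - {"dx":0,"dy":0,"dz":-0.06,"rx":0,"ry":0,"rz":0,"claw":1}
    - {"dx":0,"dy":0,"dz":0,"rx":0,"ry":0,"rz":0,"claw":1}
    - {"dx":0,"dy":-0.2,"dz":0,"rx":0,"ry":0,"rz":0,"claw":1}
    - {"dx":0,"dy":-0.3,"dz":0,"rx":0,"ry":0,"rz":0,"claw":1}
    - {"dx":0,"dy":-0.2,"dz":0,"rx":0,"ry":0,"rz":0,"claw":1}
    - {"dx":0,"dy":-0.1,"dz":-0.2,"rx":0,"ry":0,"rz":0,"claw":1}
    - {"dx":0,"dy":-0.1,"dz":-0.3,"rx":0,"ry":0,"rz":0,"claw":1}
    - {"dx":0,"dy":-0.06,"dz":-0.3,"rx":0,"ry":0,"rz":0,"claw":1}

```text
time_s: 7.1
ee_pos: [0.5521, -0.1039, 0.3131]
eef_rot: [-3.141, -0.0, 1.571]
force: [0.5, -0.3, -2.6]
grip_width: 0.0052
grip_force: 49.8
```

step_arm:
  plan:
    - {"dx":0.2,"dy":0,"dz":0,"rx":0,"ry":0,"rz":0,"claw":1}
    - {"dx":0.4,"dy":0,"dz":0,"rx":0,"ry":0,"rz":0,"claw":1}
    - {"dx":0.5,"dy":0,"dz":0,"rx":0,"ry":0,"rz":0,"claw":1}
    - {"dx":0.5,"dy":0,"dz":0,"rx":0,"ry":0,"rz":0,"claw":1}
    - {"dx":0.5,"dy":0,"dz":0,"rx":0,"ry":0,"rz":0,"claw":1}
    - {"dx":0.5,"dy":0,"dz":0,"rx":0,"ry":0,"rz":0,"claw":1}
    - {"dx":0.5,"dy":0,"dz":0,"rx":0,"ry":0,"rz":0,"claw":1}
    - {"dx":0.5,"dy":0,"dz":0,"rx":0,"ry":0,"rz":0,"claw":1}
    - {"dx":0.5,"dy":0,"dz":0,"rx":0,"ry":0,"rz":0,"claw":1}
    - {"dx":0.3,"dy":0,"dz":0,"rx":0,"ry":0,"rz":0,"claw":1}

```text
time_s: 8.1
ee_pos: [0.5517, 0.3395, 0.3116]
eef_rot: [-3.141, -0.0, 1.574]
force: [0.6, -0.6, -2.4]
grip_width: 0.0052
grip_force: 49.8
```

step_arm:
  plan:
    - {"dx":0.25,"dy":0,"dz":0,"rx":0,"ry":0,"rz":0,"claw":1}
    - {"dx":0,"dy":0,"dz":0,"rx":0,"ry":0,"rz":0,"claw":1}
    - {"dx":0,"dy":0,"dz":0,"rx":0,"ry":0,"rz":0,"claw":1}

```text
time_s: 8.4
ee_pos: [0.5525, 0.3611, 0.3116]
eef_rot: [-3.141, 0.0, 1.572]
force: [-0.9, 0.1, -1.7]
grip_width: 0.0055
grip_force: 49.8
```

Run:
```python
from h import *
from station import viewer,telemetry
p=viewer.camera("scene");pickle.dump(p,open("s2.pkl","wb"));w=world(p)
q=sel(w,(.45,.25,.15),(.62,.44,.25)); stat("held",q); stat("foot",sel(w,(.45,.25,.15),(.548,.44,.25)))
stat("low",q[q[:,2]<.215])
cv2.imwrite("pics/s2.png",cv2.resize(p["img"][120:360,180:500,::-1],(800,600)))
print(telemetry.get_obs()["grip_width"])
```

```text
held 619 med [0.5337 0.3459 0.2111] min [0.498 0.316 0.206] max [0.55  0.391 0.248] ang 52.9
foot 511 med [0.5273 0.3452 0.2105] min [0.498 0.316 0.205] max [0.548 0.386 0.248] ang 54.6
low 440 med [0.5231 0.3432 0.2101] min [0.498 0.315 0.205] max [0.549 0.369 0.214] ang 70.7
0.0052595000051836385
```

View pics/s2.png

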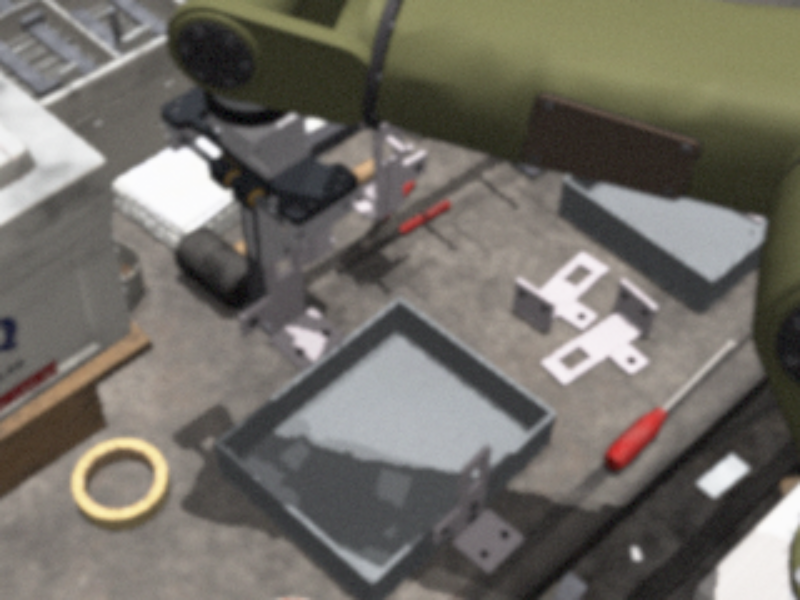

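Bracket held upright over the left bin: foot at crop (305,335), clear of the walls. I lower it, release, and go on to hung 2.

step_arm:
  plan:
    - {"dx":0,"dy":0,"dz":0.4,"rx":0,"ry":0,"rz":0,"claw":1}
    - {"dx":0,"dy":0,"dz":0.4,"rx":0,"ry":0,"rz":0,"claw":1}
    - {"dx":0,"dy":0,"dz":0.4,"rx":0,"ry":0,"rz":0,"claw":1}
    - {"dx":0,"dy":0,"dz":0.4,"rx":0,"ry":0,"rz":0,"claw":1}
    - {"dx":0,"dy":0,"dz":0.25,"rx":0,"ry":0,"rz":0,"claw":1}
    - {"dx":0,"dy":0,"dz":0.11,"rx":0,"ry":0,"rz":0,"claw":1}
    - {"dx":0,"dy":0,"dz":0.02,"rx":0,"ry":0,"rz":0,"claw":1}
    - {"dx":0,"dy":0,"dz":0,"rx":0,"ry":0,"rz":0,"claw":1}

```text
time_s: 9.25
ee_pos: [0.5532, 0.3609, 0.1156]
eef_rot: [3.14, -0.001, 1.571]
force: [-0.1, 0.6, -1.6]
grip_width: 0.0056
grip_force: 50.0
```

step_arm:
  plan:
    - {"dx":0,"dy":0,"dz":0,"rx":0,"ry":0,"rz":0,"claw":0.8}
    - {"dx":0,"dy":0,"dz":0,"rx":0,"ry":0,"rz":0,"claw":0.8}
    - {"dx":0,"dy":0,"dz":0,"rx":0,"ry":0,"rz":0,"claw":0.8}
    - {"dx":0,"dy":0,"dz":-0.2,"rx":0,"ry":0,"rz":0,"claw":0.8}
    - {"dx":0,"dy":0,"dz":-0.4,"rx":0,"ry":0,"rz":0,"claw":0.8}
    - {"dx":0,"dy":0,"dz":-0.5,"rx":0,"ry":0,"rz":0,"claw":0.8}
    - {"dx":0,"dy":0,"dz":-0.5,"rx":0,"ry":0,"rz":0,"claw":0.8}
    - {"dx":0,"dy":0,"dz":-0.45,"rx":0,"ry":0,"rz":0,"claw":0.8}

```text
time_s: 10.05
ee_pos: [0.5523, 0.3609, 0.3225]
eef_rot: [3.14, -0.001, 1.572]
force: [0.6, 0.2, 0.1]
grip_width: 0.019
grip_force: 0.0
```

step_arm:
  plan:
    - {"dx":-0.4,"dy":0.17,"dz":0,"rx":0,"ry":0,"rz":0,"claw":0.8}
    - {"dx":-0.4,"dy":0.17,"dz":0,"rx":0,"ry":0,"rz":0,"claw":0.8}
    - {"dx":-0.4,"dy":0.17,"dz":0,"rx":0,"ry":0,"rz":0,"claw":0.8}
    - {"dx":-0.4,"dy":0.17,"dz":0,"rx":0,"ry":0,"rz":0,"claw":0.8}
    - {"dx":-0.4,"dy":0.17,"dz":0,"rx":0,"ry":0,"rz":0,"claw":0.8}
    - {"dx":-0.4,"dy":0.17,"dz":0,"rx":0,"ry":0,"rz":0,"claw":0.8}
    - {"dx":-0.4,"dy":0.17,"dz":0,"rx":0,"ry":0,"rz":0,"claw":0.8}
    - {"dx":0,"dy":0,"dz":0,"rx":0,"ry":0,"rz":0,"claw":0.8}
    - {"dx":0,"dy":0,"dz":0,"rx":0,"ry":0,"rz":0,"claw":0.8}

```text
time_s: 10.95
ee_pos: [0.6719, 0.0805, 0.3192]
eef_rot: [3.142, -0.0, 1.57]
force: [-0.3, 0.3, 0.4]
grip_width: 0.0188
grip_force: 0.0
```

```bash
python3 hung.py .097;  python3 - <<'E'
from h import *
from station import viewer
p=viewer.camera("scene");w=world(p)
stat("placed top",sel(w,(.45,.25,.12),(.62,.44,.25))); stat("foot",sel(w,(.45,.25,.006),(.545,.44,.02)))
E
```

```text
10.95 [0.67188654 0.08050192 0.31919078] [ 3.14154691e+00 -1.80063911e-04  1.57008465e+00] 0.01883681116648431
top 455 med [0.6748 0.0967 0.2372] min [0.671 0.077 0.234] max [0.678 0.115 0.239] ang 88.1
bar 9466 med [0.7179 0.1531 0.2272] min [0.696 0.027 0.217] max [0.73  0.239 0.229] ang 88.2
hook 653 med [0.6666 0.098  0.2188] min [0.643 0.086 0.213] max [0.694 0.116 0.222] ang 178.5
placed top 75 med [0.5492 0.3471 0.1309] min [0.547 0.326 0.121] max [0.555 0.364 0.138] ang 91.1
foot 869 med [0.5045 0.3384 0.0082] min [0.452 0.255 0.006] max [0.543 0.427 0.017] ang 88.4
```

step_arm:
  plan:
    - {"dx":0,"dy":0.01,"dz":0.3,"rx":0,"ry":0,"rz":0,"claw":0.8}
    - {"dx":0,"dy":0,"dz":0.3,"rx":0,"ry":0,"rz":0,"claw":0.8}
    - {"dx":0,"dy":0,"dz":0.22,"rx":0,"ry":0,"rz":0,"claw":0.8}
    - {"dx":0,"dy":0,"dz":0.22,"rx":0,"ry":0,"rz":0,"claw":0.8}
    - {"dx":0,"dy":0,"dz":0,"rx":0,"ry":0,"rz":0,"claw":0.8}
    - {"dx":0,"dy":0,"dz":0,"rx":0,"ry":0,"rz":0,"claw":1}
    - {"dx":0,"dy":0,"dz":0,"rx":0,"ry":0,"rz":0,"claw":1}
    - {"dx":0,"dy":0,"dz":0,"rx":0,"ry":0,"rz":0,"claw":1}
    - {"dx":0,"dy":0,"dz":0,"rx":0,"ry":0,"rz":0,"claw":1}
    - {"dx":0,"dy":0,"dz":0,"rx":0,"ry":0,"rz":0,"claw":1}

```text
time_s: 12.05
ee_pos: [0.6733, 0.0816, 0.2168]
eef_rot: [3.139, -0.001, 1.572]
force: [0.7, 3.1, 6.5]
grip_width: 0.0059
grip_force: 50.0
```

step_arm:
  plan:
    - {"dx":0,"dy":0,"dz":-0.06,"rx":0,"ry":0,"rz":0,"claw":1}
    - {"dx":0,"dy":0,"dz":-0.06,"rx":0,"ry":0,"rz":0,"claw":1}
    - {"dx":0,"dy":0,"dz":-0.06,"rx":0,"ry":0,"rz":0,"claw":1}
    - {"dx":0,"dy":0,"dz":0,"rx":0,"ry":0,"rz":0,"claw":1}
    - {"dx":0,"dy":-0.2,"dz":0,"rx":0,"ry":0,"rz":0,"claw":1}
    - {"dx":0,"dy":-0.3,"dz":0,"rx":0,"ry":0,"rz":0,"claw":1}
    - {"dx":0,"dy":-0.3,"dz":0,"rx":0,"ry":0,"rz":0,"claw":1}
    - {"dx":0,"dy":-0.3,"dz":0,"rx":0,"ry":0,"rz":0,"claw":1}
    - {"dx":0,"dy":-0.3,"dz":0,"rx":0,"ry":0,"rz":0,"claw":1}
    - {"dx":0,"dy":-0.18,"dz":0,"rx":0,"ry":0,"rz":0,"claw":1}

```text
time_s: 13.05
ee_pos: [0.513, 0.081, 0.2333]
eef_rot: [3.142, 0.0, 1.572]
force: [0.0, -0.2, -1.9]
grip_width: 0.0057
grip_force: 49.9
```

step_arm:
  plan:
    - {"dx":0.3,"dy":0,"dz":-0.2,"rx":0,"ry":0,"rz":0,"claw":1}
    - {"dx":0.3,"dy":0,"dz":0,"rx":0,"ry":0,"rz":0,"claw":1}
    - {"dx":0.3,"dy":0,"dz":0,"rx":0,"ry":0,"rz":0,"claw":1}
    - {"dx":0.3,"dy":0,"dz":0,"rx":0,"ry":0,"rz":0,"claw":1}
    - {"dx":0,"dy":0,"dz":0,"rx":0,"ry":0,"rz":0,"claw":1}
    - {"dx":0,"dy":0,"dz":0,"rx":0,"ry":0,"rz":0,"claw":1}

```text
time_s: 13.65
ee_pos: [0.5145, 0.2012, 0.2529]
eef_rot: [-3.141, 0.0, 1.573]
force: [-0.4, -0.4, -0.7]
grip_width: 0.0055
grip_force: 49.9
```

Run:
```python
from h import *
from station import viewer,telemetry
p=viewer.camera("scene");w=world(p)
q=sel(w,(.44,.12,.10),(.60,.29,.24)); stat("held",q); stat("low",q[q[:,2]<.16])
print(telemetry.get_obs()["ee_pos"],telemetry.get_obs()["grip_width"])
```

```text
held 597 med [0.5097 0.2199 0.1755] min [0.506 0.168 0.146] max [0.562 0.246 0.235] ang 56.2
low 254 med [0.5391 0.2291 0.1495] min [0.507 0.197 0.144] max [0.562 0.247 0.159] ang 168.4
[0.51463213 0.20059671 0.25300923] 0.0053582275040384136
```

step_arm:
  plan:
    - {"dx":0,"dy":0,"dz":0.4,"rx":0,"ry":0,"rz":0,"claw":1}
    - {"dx":0,"dy":0,"dz":0.4,"rx":0,"ry":0,"rz":0,"claw":1}
    - {"dx":0,"dy":0,"dz":0.35,"rx":0,"ry":0,"rz":0,"claw":1}
    - {"dx":0,"dy":0,"dz":0.18,"rx":0,"ry":0,"rz":0,"claw":1}
    - {"dx":0,"dy":0,"dz":0.04,"rx":0,"ry":0,"rz":0,"claw":1}
    - {"dx":0,"dy":0,"dz":0,"rx":0,"ry":0,"rz":0,"claw":1}
    - {"dx":0,"dy":0,"dz":0,"rx":0,"ry":0,"rz":0,"claw":0.8}
    - {"dx":0,"dy":0,"dz":0,"rx":0,"ry":0,"rz":0,"claw":0.8}
    - {"dx":0,"dy":0,"dz":0,"rx":0,"ry":0,"rz":0,"claw":0.8}

```text
time_s: 14.6
ee_pos: [0.5149, 0.2008, 0.1165]
eef_rot: [3.141, -0.0, 1.571]
force: [0.3, 0.1, 0.2]
grip_width: 0.0185
grip_force: 0.0
```

step_arm:
  plan:
    - {"dx":0,"dy":0,"dz":-0.2,"rx":0,"ry":0,"rz":0,"claw":0.8}
    - {"dx":0,"dy":0,"dz":-0.4,"rx":0,"ry":0,"rz":0,"claw":0.8}
    - {"dx":0,"dy":0,"dz":-0.5,"rx":0,"ry":0,"rz":0,"claw":0.8}
    - {"dx":0,"dy":0,"dz":-0.5,"rx":0,"ry":0,"rz":0,"claw":0.8}
    - {"dx":0,"dy":0,"dz":-0.45,"rx":0,"ry":0,"rz":0,"claw":0.8}
    - {"dx":0.06,"dy":0.4,"dz":0,"rx":0,"ry":0,"rz":0,"claw":0.8}
    - {"dx":0.06,"dy":0.4,"dz":0,"rx":0,"ry":0,"rz":0,"claw":0.8}
    - {"dx":0.06,"dy":0.4,"dz":0,"rx":0,"ry":0,"rz":0,"claw":0.8}
    - {"dx":0.06,"dy":0.4,"dz":0,"rx":0,"ry":0,"rz":0,"claw":0.8}
    - {"dx":0,"dy":0,"dz":0,"rx":0,"ry":0,"rz":0,"claw":0.8}

```text
time_s: 15.6
ee_pos: [0.6769, 0.2249, 0.3159]
eef_rot: [-3.136, 0.002, 1.571]
force: [-0.4, -0.0, -1.0]
grip_width: 0.0189
grip_force: 0.0
```

step_arm:
  plan:
    - {"dx":0,"dy":0,"dz":0,"rx":0,"ry":0,"rz":0,"claw":0.8}
    - {"dx":0,"dy":0,"dz":0,"rx":0,"ry":0,"rz":0,"claw":0.8}

```text
time_s: 15.8
ee_pos: [0.6728, 0.225, 0.3224]
eef_rot: [3.14, -0.0, 1.572]
force: [-0.9, 0.5, 0.4]
grip_width: 0.0189
grip_force: 0.0
```

```bash
python3 hung.py .209;  python3 - <<'E'
from h import *
from station import viewer
p=viewer.camera("scene");w=world(p)
stat("placed2 top",sel(w,(.45,.15,.12),(.60,.27,.25))); stat("placed1 top",sel(w,(.45,.29,.12),(.60,.42,.25)))
E
```

```text
15.8 [0.67279667 0.22499112 0.32238479] [ 3.14048276e+00 -3.74881292e-04  1.57170011e+00] 0.018898350148520985
top 421 med [0.6783 0.2094 0.2371] min [0.675 0.19  0.234] max [0.682 0.228 0.239] ang 87.9
bar 3311 med [0.7205 0.2152 0.2272] min [0.695 0.17  0.217] max [0.732 0.26  0.229] ang 86.7
hook 566 med [0.669  0.2087 0.2188] min [0.647 0.194 0.213] max [0.694 0.228 0.222] ang 179.2
placed2 top 70 med [0.5088 0.2183 0.1314] min [0.507 0.199 0.121] max [0.514 0.239 0.137] ang 89.0
placed1 top 74 med [0.5497 0.3451 0.1322] min [0.547 0.326 0.12 ] max [0.555 0.364 0.139] ang 90.3
```

step_arm:
  plan:
    - {"dx":0,"dy":0.03,"dz":0.3,"rx":0,"ry":0,"rz":0,"claw":0.8}
    - {"dx":0,"dy":0,"dz":0.3,"rx":0,"ry":0,"rz":0,"claw":0.8}
    - {"dx":0,"dy":0,"dz":0.24,"rx":0,"ry":0,"rz":0,"claw":0.8}
    - {"dx":0,"dy":0,"dz":0.22,"rx":0,"ry":0,"rz":0,"claw":0.8}
    - {"dx":0,"dy":0,"dz":0,"rx":0,"ry":0,"rz":0,"claw":0.8}
    - {"dx":0,"dy":0,"dz":0,"rx":0,"ry":0,"rz":0,"claw":1}
    - {"dx":0,"dy":0,"dz":0,"rx":0,"ry":0,"rz":0,"claw":1}
    - {"dx":0,"dy":0,"dz":0,"rx":0,"ry":0,"rz":0,"claw":1}
    - {"dx":0,"dy":0,"dz":0,"rx":0,"ry":0,"rz":0,"claw":1}
    - {"dx":0,"dy":0,"dz":0,"rx":0,"ry":0,"rz":0,"claw":1}

```text
time_s: 16.9
ee_pos: [0.6772, 0.2252, 0.2173]
eef_rot: [3.138, -0.001, 1.572]
force: [1.9, -0.0, 6.9]
grip_width: 0.0055
grip_force: 49.6
```

step_arm:
  plan:
    - {"dx":0,"dy":0,"dz":-0.06,"rx":0,"ry":0,"rz":0,"claw":1}
    - {"dx":0,"dy":0,"dz":-0.06,"rx":0,"ry":0,"rz":0,"claw":1}
    - {"dx":0,"dy":0,"dz":-0.06,"rx":0,"ry":0,"rz":0,"claw":1}
    - {"dx":0,"dy":0,"dz":0,"rx":0,"ry":0,"rz":0,"claw":1}
    - {"dx":0,"dy":-0.2,"dz":0,"rx":0,"ry":0,"rz":0,"claw":1}
    - {"dx":0,"dy":-0.3,"dz":0,"rx":0,"ry":0,"rz":0,"claw":1}
    - {"dx":0,"dy":-0.3,"dz":0,"rx":0,"ry":0,"rz":0,"claw":1}
    - {"dx":0,"dy":-0.3,"dz":0,"rx":0,"ry":0,"rz":0,"claw":1}
    - {"dx":0,"dy":-0.08,"dz":0,"rx":0,"ry":0,"rz":0,"claw":1}
    - {"dx":0,"dy":0,"dz":-0.2,"rx":0,"ry":0,"rz":0,"claw":1}

```text
time_s: 17.9
ee_pos: [0.5571, 0.2248, 0.2516]
eef_rot: [-3.138, 0.001, 1.572]
force: [0.6, 0.7, -1.5]
grip_width: 0.0055
grip_force: 49.8
```

step_arm:
  plan:
    - {"dx":0,"dy":0,"dz":-0.4,"rx":0,"ry":0,"rz":0,"claw":1}
    - {"dx":-0.14,"dy":0,"dz":-0.25,"rx":0,"ry":0,"rz":0,"claw":1}
    - {"dx":-0.45,"dy":-0.05,"dz":0,"rx":0,"ry":0,"rz":0,"claw":1}
    - {"dx":-0.5,"dy":-0.05,"dz":0,"rx":0,"ry":0,"rz":0,"claw":1}
    - {"dx":-0.5,"dy":-0.05,"dz":0,"rx":0,"ry":0,"rz":0,"claw":1}
    - {"dx":-0.5,"dy":-0.05,"dz":0,"rx":0,"ry":0,"rz":0,"claw":1}
    - {"dx":-0.5,"dy":-0.05,"dz":0,"rx":0,"ry":0,"rz":0,"claw":1}
    - {"dx":-0.5,"dy":-0.05,"dz":0,"rx":0,"ry":0,"rz":0,"claw":1}
    - {"dx":-0.5,"dy":-0.05,"dz":0,"rx":0,"ry":0,"rz":0,"claw":1}
    - {"dx":-0.3,"dy":-0.05,"dz":0,"rx":0,"ry":0,"rz":0,"claw":1}

```text
time_s: 18.9
ee_pos: [0.5185, -0.166, 0.3181]
eef_rot: [-3.141, 0.0, 1.569]
force: [-0.1, 0.6, -1.6]
grip_width: 0.0054
grip_force: 49.8
```

step_arm:
  plan:
    - {"dx":-0.25,"dy":-0.03,"dz":0,"rx":0,"ry":0,"rz":0,"claw":1}
    - {"dx":0,"dy":0,"dz":0,"rx":0,"ry":0,"rz":0,"claw":1}
    - {"dx":0,"dy":0,"dz":0,"rx":0,"ry":0,"rz":0,"claw":1}

```text
time_s: 19.2
ee_pos: [0.5161, -0.1879, 0.3181]
eef_rot: [-3.141, -0.0, 1.57]
force: [0.5, 0.2, -2.1]
grip_width: 0.0051
grip_force: 49.8
```

Run:
```python
from h import *
from station import viewer,telemetry
o=telemetry.get_obs();print(o["ee_pos"],o["grip_width"])
p=viewer.camera("scene");w=world(p)
q=sel(w,(.44,-.30,.17),(.60,-.12,.31)); stat("held",q); stat("low",q[q[:,2]<.225])
p=viewer.camera("wrist");cv2.imwrite("pics/w3.png",p["img"][:,:,::-1])
w=wristworld(o,p)
stat("flatC foot",sel(w,(.47,-.36,.03),(.57,-.24,.075)))
stat("binR",sel(w,(.33,-.43,.052),(.61,-.11,.07)))
stat("flatB foot",sel(w,(.44,-.03,.03),(.56,.10,.075)))
stat("flatA foot",sel(w,(.36,-.10,.03),(.45,.0,.075)))
```

```text
[ 0.51614116 -0.18787933  0.3180502 ] 0.005083237344164556
held 446 med [ 0.5103 -0.1929  0.2463] min [ 0.507 -0.226  0.209] max [ 0.563 -0.149  0.305] ang 117.1
low 160 med [ 0.5437 -0.1929  0.2133] min [ 0.507 -0.233  0.208] max [ 0.563 -0.177  0.223] ang 164.1
flatC foot 0
binR 2376 med [ 0.3867 -0.1678  0.0592] min [ 0.36  -0.318  0.053] max [ 0.593 -0.131  0.065] ang 22.7
flatB foot 697 med [0.4958 0.0235 0.0521] min [0.469 0.021 0.031] max [0.523 0.029 0.057] ang 4.2
flatA foot 404 med [ 0.4137 -0.059   0.0545] min [ 0.387 -0.063  0.032] max [ 0.441 -0.054  0.057] ang 174.6
```

View pics/w3.png

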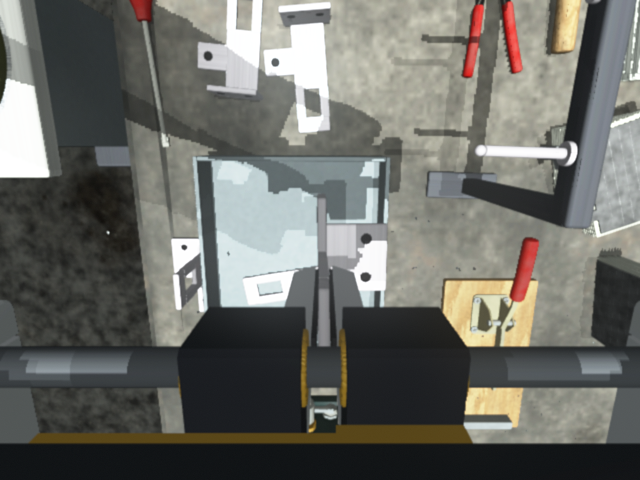

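The wrist view shows hung 1 over the right bin: foot at (357,250), clear of the far wall (385). The flats at (230,60) and (305,80) have not moved. Placing it, then on to the flat RH bracket.

step_arm:
  plan:
    - {"dx":0,"dy":0,"dz":0.4,"rx":0,"ry":0,"rz":0,"claw":1}
    - {"dx":0,"dy":0,"dz":0.4,"rx":0,"ry":0,"rz":0,"claw":1}
    - {"dx":0,"dy":0,"dz":0.4,"rx":0,"ry":0,"rz":0,"claw":1}
    - {"dx":0,"dy":0,"dz":0.4,"rx":0,"ry":0,"rz":0,"claw":1}
    - {"dx":0,"dy":0,"dz":0.25,"rx":0,"ry":0,"rz":0,"claw":1}
    - {"dx":0,"dy":0,"dz":0.12,"rx":0,"ry":0,"rz":0,"claw":1}
    - {"dx":0,"dy":0,"dz":0.04,"rx":0,"ry":0,"rz":0,"claw":1}
    - {"dx":0,"dy":0,"dz":0,"rx":0,"ry":0,"rz":0,"claw":1}
    - {"dx":0,"dy":0,"dz":0,"rx":0,"ry":0,"rz":0,"claw":0.75}
    - {"dx":0,"dy":0,"dz":0,"rx":0,"ry":0,"rz":0,"claw":0.75}

```text
time_s: 20.3
ee_pos: [0.5167, -0.1879, 0.1187]
eef_rot: [3.139, 0.001, 1.572]
force: [0.0, 0.0, 0.6]
grip_width: 0.0178
grip_force: 0.0
```

step_arm:
  plan:
    - {"dx":0,"dy":0,"dz":0,"rx":0,"ry":0,"rz":0,"claw":0.75}
    - {"dx":0,"dy":0,"dz":-0.25,"rx":0,"ry":0,"rz":0,"claw":0.75}
    - {"dx":0,"dy":0,"dz":-0.4,"rx":0,"ry":0,"rz":0,"claw":0.75}
    - {"dx":0,"dy":0,"dz":-0.4,"rx":0,"ry":0,"rz":0.095,"claw":0.5}
    - {"dx":0,"dy":0,"dz":-0.4,"rx":0,"ry":0,"rz":0.095,"claw":0.5}
    - {"dx":0,"dy":0,"dz":-0.3,"rx":0,"ry":0,"rz":0.095,"claw":0.5}
    - {"dx":0,"dy":0,"dz":0,"rx":0,"ry":0,"rz":0.095,"claw":0.5}
    - {"dx":0,"dy":0,"dz":0,"rx":0,"ry":0,"rz":0.095,"claw":0.5}
    - {"dx":0,"dy":0,"dz":0,"rx":0,"ry":0,"rz":0.095,"claw":0.5}
    - {"dx":0,"dy":0,"dz":0,"rx":0,"ry":0,"rz":0.095,"claw":0.5}

```text
time_s: 21.3
ee_pos: [0.516, -0.1876, 0.2928]
eef_rot: [3.141, -0.001, 0.521]
force: [0.0, -0.1, 0.6]
grip_width: 0.047
grip_force: 0.0
```

step_arm:
  plan:
    - {"dx":0,"dy":0,"dz":0,"rx":0,"ry":0,"rz":0.095,"claw":0.5}
    - {"dx":0,"dy":0,"dz":0,"rx":0,"ry":0,"rz":0.095,"claw":0.5}
    - {"dx":0,"dy":0,"dz":0,"rx":0,"ry":0,"rz":0.005,"claw":0.5}
    - {"dx":-0.02,"dy":-0.43,"dz":0,"rx":0,"ry":0,"rz":0,"claw":0.5}
    - {"dx":-0.02,"dy":-0.43,"dz":0,"rx":0,"ry":0,"rz":0,"claw":0.5}
    - {"dx":-0.02,"dy":-0.43,"dz":0,"rx":0,"ry":0,"rz":0,"claw":0.5}
    - {"dx":-0.02,"dy":-0.43,"dz":0,"rx":0,"ry":0,"rz":0,"claw":0.5}
    - {"dx":0,"dy":-0.43,"dz":0,"rx":0,"ry":0,"rz":0,"claw":0.5}
    - {"dx":0,"dy":0,"dz":0,"rx":0,"ry":0,"rz":0,"claw":0.5}
    - {"dx":0,"dy":0,"dz":0,"rx":0,"ry":0,"rz":0,"claw":0.5}

```text
time_s: 22.3
ee_pos: [0.4612, 0.0208, 0.2927]
eef_rot: [3.141, -0.001, 0.226]
force: [0.4, -0.3, 0.1]
grip_width: 0.0469
grip_force: 0.0
```

```bash
cat > flat.py <<'E'
from h import *
from station import telemetry,viewer
import sys
x0,y0,r=map(float,sys.argv[1:4])
o=telemetry.get_obs();yaw=o["eef_rot"][2];e=o["ee_pos"]
print(o["time_s"],e,"yaw",np.degrees(yaw))
for n in("wrist","top","scene"):
    p=viewer.camera(n);w=wristworld(o,p) if n=="wrist" else world(p)
    q=sel(w,(x0-r,y0-r,.040),(x0+r,y0+r,.063+.006*(len(sys.argv)>4)))
    stat(n,q)
    if n=="wrist" and len(q)>5:
        q=q[q[:,2]>.050]
        (cx,cy),(a,b),_=cv2.minAreaRect(q[:,:2].astype(np.float32)); 
        d=np.array([cx,cy])-e[:2]; c,s=np.cos(yaw),np.sin(yaw)
        print("rect",cx,cy,a,b,"tool dx,dy mm",1e3*(d[0]*c+d[1]*s),1e3*(d[0]*s-d[1]*c))
    if n=="scene": stat("RH placed",sel(w,(.45,-.3,.12),(.6,-.13,.2)))
E
python3 flat.py .494 .027 .045
```

```text
22.3 [0.46116718 0.02081781 0.29268972] yaw 12.92714376049585
wrist 283 med [0.4967 0.0262 0.0552] min [0.47  0.022 0.043] max [0.522 0.03  0.057] ang 4.1
rect 0.4958793818950653 0.02608540654182434 0.055297162383794785 0.005997255444526672 tool dx,dy mm 35.01085688797393 2.631445121851342
top 0
scene 92 med [0.4891 0.0294 0.0515] min [0.464 0.023 0.04 ] max [0.519 0.033 0.06 ] ang 3.7
RH placed 50 med [ 0.5098 -0.2031  0.1309] min [ 0.506 -0.221  0.121] max [ 0.515 -0.183  0.137] ang 87.3
```

step_arm:
  plan:
    - {"dx":0.35,"dy":0.026,"dz":0,"rx":0,"ry":0,"rz":0,"claw":0.5}
    - {"dx":0,"dy":0,"dz":0.2,"rx":0,"ry":0,"rz":0.049,"claw":0.5}
    - {"dx":0,"dy":0,"dz":0.4,"rx":0,"ry":0,"rz":0.049,"claw":0.5}
    - {"dx":0,"dy":0,"dz":0.5,"rx":0,"ry":0,"rz":0,"claw":0.5}
    - {"dx":0,"dy":0,"dz":0.5,"rx":0,"ry":0,"rz":0,"claw":0.5}
    - {"dx":0,"dy":0,"dz":0.4,"rx":0,"ry":0,"rz":0,"claw":0.5}
    - {"dx":0,"dy":0,"dz":0.4,"rx":0,"ry":0,"rz":0,"claw":0.5}
    - {"dx":0,"dy":0,"dz":0.2,"rx":0,"ry":0,"rz":0,"claw":0.5}
    - {"dx":0,"dy":0,"dz":0.1,"rx":0,"ry":0,"rz":0,"claw":0.5}
    - {"dx":0,"dy":0,"dz":0,"rx":0,"ry":0,"rz":0,"claw":0.5}
  grip_force: 55

```text
time_s: 23.45
ee_pos: [0.4956, 0.0248, 0.0214]
eef_rot: [-3.141, 0.002, 0.066]
force: [-0.2, 0.2, 1.1]
grip_width: 0.0467
grip_force: 0.0
```

step_arm:
  plan:
    - {"dx":0,"dy":0,"dz":0,"rx":0,"ry":0,"rz":0,"claw":1}
    - {"dx":0,"dy":0,"dz":0,"rx":0,"ry":0,"rz":0,"claw":1}
    - {"dx":0,"dy":0,"dz":0,"rx":0,"ry":0,"rz":0,"claw":1}
    - {"dx":0,"dy":0,"dz":0,"rx":0,"ry":0,"rz":0,"claw":1}
    - {"dx":0,"dy":0,"dz":0,"rx":0,"ry":0,"rz":0,"claw":1}
    - {"dx":0,"dy":0,"dz":0,"rx":0,"ry":0,"rz":0,"claw":1}
    - {"dx":0,"dy":0,"dz":0,"rx":0,"ry":0,"rz":0,"claw":1}

```text
time_s: 24.15
ee_pos: [0.496, 0.0256, 0.0225]
eef_rot: [-3.142, -0.0, 0.067]
force: [-1.3, 0.4, 2.9]
grip_width: 0.006
grip_force: 55.0
```

Gripped. But with flat_c still in the right bin there is no roomy spot for this one. I set it back exactly where it lay, do the two LH ones first, and return for it afterwards.

step_arm:
  plan:
    - {"dx":0,"dy":0,"dz":0,"rx":0,"ry":0,"rz":0,"claw":0.5}
    - {"dx":0,"dy":0,"dz":0,"rx":0,"ry":0,"rz":0,"claw":0.5}
    - {"dx":0,"dy":0,"dz":0,"rx":0,"ry":0,"rz":0,"claw":0.5}
    - {"dx":0,"dy":0,"dz":-0.4,"rx":0,"ry":0,"rz":0,"claw":0.5}
    - {"dx":0,"dy":0,"dz":-0.5,"rx":0,"ry":0,"rz":0,"claw":0.5}
    - {"dx":0,"dy":0,"dz":-0.5,"rx":0,"ry":0,"rz":0,"claw":0.5}
    - {"dx":0,"dy":0,"dz":-0.5,"rx":0,"ry":0,"rz":0,"claw":0.5}
    - {"dx":-0.3,"dy":0.26,"dz":0,"rx":0,"ry":0,"rz":0,"claw":0.5}
    - {"dx":-0.3,"dy":0.26,"dz":0,"rx":0,"ry":0,"rz":0,"claw":0.5}
    - {"dx":-0.3,"dy":0.25,"dz":0,"rx":0,"ry":0,"rz":0,"claw":0.5}

```text
time_s: 25.15
ee_pos: [0.4101, -0.058, 0.2123]
eef_rot: [3.141, -0.0, 0.067]
force: [1.0, -1.6, -0.6]
grip_width: 0.047
grip_force: 0.0
```

step_arm:
  plan:
    - {"dx":0,"dy":0,"dz":0,"rx":0,"ry":0,"rz":0.051,"claw":0.5}
    - {"dx":0,"dy":0,"dz":0,"rx":0,"ry":0,"rz":0.051,"claw":0.5}
    - {"dx":0,"dy":0,"dz":0,"rx":0,"ry":0,"rz":0,"claw":0.5}
    - {"dx":0,"dy":0,"dz":0,"rx":0,"ry":0,"rz":0,"claw":0.5}

```text
time_s: 25.55
ee_pos: [0.4112, -0.0572, 0.2122]
eef_rot: [-3.142, 0.0, -0.091]
force: [0.7, 0.2, -0.2]
grip_width: 0.0468
grip_force: 0.0
```

```bash
python3 flat.py .411 -.0575 .04
```

```text
25.55 [ 0.41123695 -0.05721363  0.21217694] yaw -5.215626301370737
wrist 447 med [ 0.4038 -0.0259  0.055 ] min [ 0.377 -0.03   0.041] max [ 0.43  -0.021  0.057] ang 174.4
rect 0.4029407799243927 -0.025149531662464142 0.006088186986744404 0.055366598069667816 tool dx,dy mm -11.176585150893303 -31.17718801176595
top 31 med [ 0.3897 -0.0231  0.053 ] min [ 0.375 -0.027  0.042] max [ 0.406 -0.02   0.059] ang 175.5
scene 86 med [ 0.3996 -0.0223  0.0514] min [ 0.372 -0.027  0.041] max [ 0.425 -0.018  0.059] ang 176.0
RH placed 0
```

flat_a has been knocked aside (foot now at .403, −.025). I follow it.

step_arm:
  plan:
    - {"dx":-0.11,"dy":-0.31,"dz":0,"rx":0,"ry":0,"rz":0,"claw":0.5}
    - {"dx":0,"dy":0,"dz":0.4,"rx":0,"ry":0,"rz":0,"claw":0.5}
    - {"dx":0,"dy":0,"dz":0.4,"rx":0,"ry":0,"rz":0,"claw":0.5}
    - {"dx":0,"dy":0,"dz":0.4,"rx":0,"ry":0,"rz":0,"claw":0.5}
    - {"dx":0,"dy":0,"dz":0.4,"rx":0,"ry":0,"rz":0,"claw":0.5}
    - {"dx":0,"dy":0,"dz":0.2,"rx":0,"ry":0,"rz":0,"claw":0.5}
    - {"dx":0,"dy":0,"dz":0.11,"rx":0,"ry":0,"rz":0,"claw":0.5}
    - {"dx":0,"dy":0,"dz":0,"rx":0,"ry":0,"rz":0,"claw":0.5}
    - {"dx":0,"dy":0,"dz":0,"rx":0,"ry":0,"rz":0,"claw":1}
    - {"dx":0,"dy":0,"dz":0,"rx":0,"ry":0,"rz":0,"claw":1}

```text
time_s: 26.7
ee_pos: [0.4039, -0.0255, 0.0223]
eef_rot: [3.141, -0.002, -0.093]
force: [0.1, 0.3, -0.2]
grip_width: 0.0347
grip_force: 0.0
```

step_arm:
  plan:
    - {"dx":0,"dy":0,"dz":0,"rx":0,"ry":0,"rz":0,"claw":1}
    - {"dx":0,"dy":0,"dz":0,"rx":0,"ry":0,"rz":0,"claw":1}
    - {"dx":0,"dy":0,"dz":0,"rx":0,"ry":0,"rz":0,"claw":1}
    - {"dx":0,"dy":0,"dz":0,"rx":0,"ry":0,"rz":0,"claw":1}
    - {"dx":0,"dy":0,"dz":0,"rx":0,"ry":0,"rz":0,"claw":1}

```text
time_s: 27.2
ee_pos: [0.4033, -0.0254, 0.0214]
eef_rot: [3.142, -0.0, -0.094]
force: [-0.3, 0.0, 4.8]
grip_width: 0.0058
grip_force: 55.0
```

step_arm:
  plan:
    - {"dx":0,"dy":0,"dz":-0.2,"rx":0,"ry":0,"rz":0,"claw":1}
    - {"dx":0,"dy":0,"dz":-0.4,"rx":0,"ry":0,"rz":0,"claw":1}
    - {"dx":0,"dy":0,"dz":-0.4,"rx":0,"ry":0,"rz":0,"claw":1}
    - {"dx":0,"dy":0,"dz":-0.4,"rx":0,"ry":0,"rz":0,"claw":1}
    - {"dx":0,"dy":0,"dz":-0.4,"rx":0,"ry":0,"rz":0,"claw":1}
    - {"dx":0.03,"dy":-0.28,"dz":0,"rx":0,"ry":0,"rz":0,"claw":1}
    - {"dx":0.04,"dy":-0.5,"dz":0,"rx":0,"ry":0,"rz":0,"claw":1}
    - {"dx":0.04,"dy":-0.5,"dz":0,"rx":0,"ry":0,"rz":0,"claw":1}
    - {"dx":0.04,"dy":-0.5,"dz":0,"rx":0,"ry":0,"rz":0,"claw":1}
    - {"dx":0.03,"dy":-0.3,"dz":0,"rx":0,"ry":0,"rz":0,"claw":1}

```text
time_s: 28.2
ee_pos: [0.4401, 0.1825, 0.2009]
eef_rot: [-3.142, 0.001, -0.092]
force: [0.3, -0.9, -1.6]
grip_width: 0.0059
grip_force: 55.0
```

step_arm:
  plan:
    - {"dx":0,"dy":0,"dz":0,"rx":0,"ry":0,"rz":0,"claw":1}
    - {"dx":0,"dy":0,"dz":0,"rx":0,"ry":0,"rz":0,"claw":1}

```text
time_s: 28.4
ee_pos: [0.4401, 0.1796, 0.2007]
eef_rot: [3.141, 0.001, -0.092]
force: [0.2, 0.8, -1.4]
grip_width: 0.0057
grip_force: 55.0
```

```bash
cat > held.py <<'E'
from h import *
from station import viewer,telemetry
import sys
o=telemetry.get_obs();print(o["time_s"],o["ee_pos"],o["eef_rot"],o["grip_width"])
p=viewer.camera("wrist");cv2.imwrite(f"pics/{sys.argv[1]}.png",p["img"][:,:,::-1]); w=wristworld(o,p)
z=o["ee_pos"][2]
x,y=o["ee_pos"][:2]
stat("strap+lug",sel(w,(x-.17,y-.17,z-.05),(x+.17,y+.17,z-.008)))
E
python3 held.py w4
```

```text
28.4 [0.44005229 0.17963106 0.20066607] [ 3.14089882e+00  1.15112755e-03 -9.22152132e-02] 0.005654010942031587
strap+lug 12324 med [0.4475 0.2419 0.1845] min [0.425 0.187 0.181] max [0.468 0.304 0.186] ang 87.1
```

View pics/w4.png

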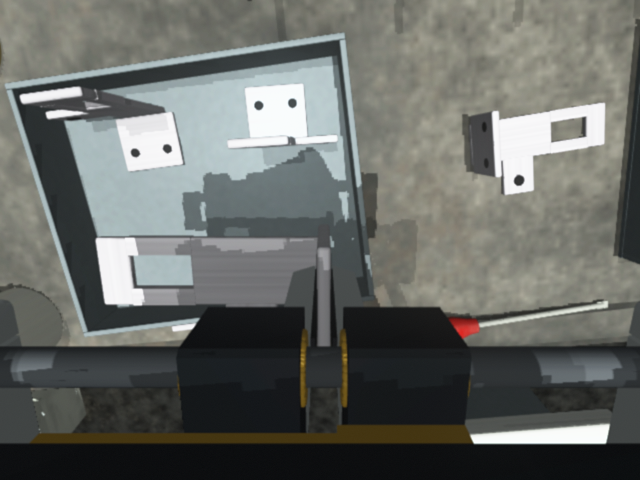

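flat_a is level in the grip over a free part of the left bin; the two standing brackets are at (150,140) and (275,115). Lowering it, releasing, and going to flat_c.

step_arm:
  plan:
    - {"dx":0,"dy":0,"dz":0.4,"rx":0,"ry":0,"rz":0,"claw":1}
    - {"dx":0,"dy":0,"dz":0.4,"rx":0,"ry":0,"rz":0,"claw":1}
    - {"dx":0,"dy":0,"dz":0.4,"rx":0,"ry":0,"rz":0,"claw":1}
    - {"dx":0,"dy":0,"dz":0.3,"rx":0,"ry":0,"rz":0,"claw":1}
    - {"dx":0,"dy":0,"dz":0.17,"rx":0,"ry":0,"rz":0,"claw":1}
    - {"dx":0,"dy":0,"dz":0.04,"rx":0,"ry":0,"rz":0,"claw":1}
    - {"dx":0,"dy":0,"dz":0,"rx":0,"ry":0,"rz":0,"claw":1}
    - {"dx":0,"dy":0,"dz":0,"rx":0,"ry":0,"rz":0,"claw":0.8}
    - {"dx":0,"dy":0,"dz":0,"rx":0,"ry":0,"rz":0,"claw":0.8}
    - {"dx":0,"dy":0,"dz":0,"rx":0,"ry":0,"rz":0,"claw":0.8}

```text
time_s: 29.45
ee_pos: [0.4409, 0.1796, 0.0311]
eef_rot: [-3.141, -0.002, -0.094]
force: [1.2, -0.1, -1.1]
grip_width: 0.0184
grip_force: 0.0
```

step_arm:
  plan:
    - {"dx":0,"dy":0,"dz":-0.3,"rx":0,"ry":0,"rz":0,"claw":0.8}
    - {"dx":0,"dy":0,"dz":-0.5,"rx":0,"ry":0,"rz":0,"claw":0.8}
    - {"dx":0,"dy":0,"dz":-0.5,"rx":0,"ry":0,"rz":0,"claw":0.8}
    - {"dx":0,"dy":0,"dz":-0.5,"rx":0,"ry":0,"rz":0,"claw":0.8}
    - {"dx":0,"dy":0,"dz":-0.5,"rx":0,"ry":0,"rz":0,"claw":0.8}
    - {"dx":0.13,"dy":0.462,"dz":0,"rx":0,"ry":0,"rz":0,"claw":0.8}
    - {"dx":0.13,"dy":0.462,"dz":0,"rx":0,"ry":0,"rz":0,"claw":0.8}
    - {"dx":0.13,"dy":0.462,"dz":0,"rx":0,"ry":0,"rz":0,"claw":0.8}
    - {"dx":0.13,"dy":0.462,"dz":0,"rx":0,"ry":0,"rz":0,"claw":0.8}
    - {"dx":0.13,"dy":0.462,"dz":0,"rx":0,"ry":0,"rz":0,"claw":0.8}

```text
time_s: 30.45
ee_pos: [0.4835, -0.0584, 0.2609]
eef_rot: [3.142, -0.001, -0.093]
force: [0.0, -0.0, -0.5]
grip_width: 0.0186
grip_force: 0.0
```

step_arm:
  plan:
    - {"dx":0.13,"dy":0.462,"dz":0,"rx":0,"ry":0,"rz":0,"claw":0.5}
    - {"dx":0.13,"dy":0.462,"dz":0,"rx":0,"ry":0,"rz":0,"claw":0.5}
    - {"dx":0.13,"dy":0.462,"dz":0,"rx":0,"ry":0,"rz":0,"claw":0.5}
    - {"dx":0.13,"dy":0.462,"dz":0,"rx":0,"ry":0,"rz":0,"claw":0.5}
    - {"dx":0.13,"dy":0.462,"dz":0,"rx":0,"ry":0,"rz":0,"claw":0.5}
    - {"dx":0,"dy":0,"dz":0,"rx":0,"ry":0,"rz":-0.09,"claw":0.5}
    - {"dx":0,"dy":0,"dz":0,"rx":0,"ry":0,"rz":-0.09,"claw":0.5}
    - {"dx":0,"dy":0,"dz":0,"rx":0,"ry":0,"rz":-0.09,"claw":0.5}
    - {"dx":0,"dy":0,"dz":0,"rx":0,"ry":0,"rz":-0.09,"claw":0.5}
    - {"dx":0,"dy":0,"dz":0,"rx":0,"ry":0,"rz":-0.09,"claw":0.5}

```text
time_s: 31.45
ee_pos: [0.5267, -0.2925, 0.2607]
eef_rot: [3.141, -0.0, 0.619]
force: [-0.7, -0.0, 0.5]
grip_width: 0.0472
grip_force: 0.0
```

step_arm:
  plan:
    - {"dx":0,"dy":0,"dz":0,"rx":0,"ry":0,"rz":-0.09,"claw":0.5}
    - {"dx":0,"dy":0,"dz":0,"rx":0,"ry":0,"rz":-0.09,"claw":0.5}
    - {"dx":0,"dy":0,"dz":0,"rx":0,"ry":0,"rz":-0.09,"claw":0.5}
    - {"dx":0,"dy":0,"dz":0,"rx":0,"ry":0,"rz":-0.09,"claw":0.5}
    - {"dx":0,"dy":0,"dz":0,"rx":0,"ry":0,"rz":-0.09,"claw":0.5}
    - {"dx":0,"dy":0,"dz":0,"rx":0,"ry":0,"rz":-0.09,"claw":0.5}
    - {"dx":0,"dy":0,"dz":0,"rx":0,"ry":0,"rz":-0.085,"claw":0.5}
    - {"dx":0,"dy":0,"dz":0,"rx":0,"ry":0,"rz":-0.085,"claw":0.5}
    - {"dx":0,"dy":0,"dz":0,"rx":0,"ry":0,"rz":0,"claw":0.5}
    - {"dx":0,"dy":0,"dz":0,"rx":0,"ry":0,"rz":0,"claw":0.5}

```text
time_s: 32.45
ee_pos: [0.5267, -0.2925, 0.2605]
eef_rot: [3.141, 0.0, 1.725]
force: [-0.1, 0.2, -0.1]
grip_width: 0.047
grip_force: 0.0
```

```bash
python3 flat.py .527 -.292 .045 1
```

```text
32.45 [ 0.52671166 -0.29249765  0.26050719] yaw 98.81679072839249
wrist 314 med [ 0.5315 -0.2951  0.0602] min [ 0.525 -0.322  0.047] max [ 0.538 -0.269  0.062] ang 100.0
rect 0.5317643284797668 -0.29618969559669495 0.00571476249024272 0.05522426590323448 tool dx,dy mm -4.4228734285186695 4.4270656800529125
top 46 med [ 0.5287 -0.2924  0.0578] min [ 0.522 -0.32   0.044] max [ 0.535 -0.269  0.064] ang 99.5
scene 56 med [ 0.5258 -0.2906  0.0564] min [ 0.52  -0.322  0.04 ] max [ 0.532 -0.265  0.065] ang 99.0
RH placed 49 med [ 0.5097 -0.2019  0.1318] min [ 0.507 -0.223  0.121] max [ 0.515 -0.182  0.137] ang 88.5
```

step_arm:
  plan:
    - {"dx":-0.03,"dy":0.045,"dz":0.2,"rx":0,"ry":0,"rz":0,"claw":0.5}
    - {"dx":0,"dy":0,"dz":0.45,"rx":0,"ry":0,"rz":0,"claw":0.5}
    - {"dx":0,"dy":0,"dz":0.45,"rx":0,"ry":0,"rz":0,"claw":0.5}
    - {"dx":0,"dy":0,"dz":0.45,"rx":0,"ry":0,"rz":0,"claw":0.5}
    - {"dx":0,"dy":0,"dz":0.4,"rx":0,"ry":0,"rz":0,"claw":0.5}
    - {"dx":0,"dy":0,"dz":0.25,"rx":0,"ry":0,"rz":0,"claw":0.5}
    - {"dx":0,"dy":0,"dz":0.13,"rx":0,"ry":0,"rz":0,"claw":0.5}
    - {"dx":0,"dy":0,"dz":0,"rx":0,"ry":0,"rz":0,"claw":0.5}
    - {"dx":0,"dy":0,"dz":0,"rx":0,"ry":0,"rz":0,"claw":1}
    - {"dx":0,"dy":0,"dz":0,"rx":0,"ry":0,"rz":0,"claw":1}

```text
time_s: 33.6
ee_pos: [0.5324, -0.2953, 0.029]
eef_rot: [3.14, 0.002, 1.728]
force: [-0.3, 0.4, -0.3]
grip_width: 0.0342
grip_force: 0.0
```

step_arm:
  plan:
    - {"dx":0,"dy":0,"dz":0,"rx":0,"ry":0,"rz":0,"claw":1}
    - {"dx":0,"dy":0,"dz":0,"rx":0,"ry":0,"rz":0,"claw":1}
    - {"dx":0,"dy":0,"dz":0,"rx":0,"ry":0,"rz":0,"claw":1}
    - {"dx":0,"dy":0,"dz":0,"rx":0,"ry":0,"rz":0,"claw":1}
    - {"dx":0,"dy":0,"dz":0,"rx":0,"ry":0,"rz":0,"claw":1}
    - {"dx":0,"dy":0,"dz":0,"rx":0,"ry":0,"rz":0,"claw":1}

```text
time_s: 34.2
ee_pos: [0.5317, -0.2949, 0.0275]
eef_rot: [3.142, 0.0, 1.729]
force: [-2.0, 0.5, 4.8]
grip_width: 0.0057
grip_force: 55.0
```

step_arm:
  plan:
    - {"dx":0,"dy":0,"dz":-0.2,"rx":0,"ry":0,"rz":0,"claw":1}
    - {"dx":0,"dy":0,"dz":-0.4,"rx":0,"ry":0,"rz":0,"claw":1}
    - {"dx":0,"dy":0,"dz":-0.5,"rx":0,"ry":0,"rz":0,"claw":1}
    - {"dx":0,"dy":0,"dz":-0.5,"rx":0,"ry":0,"rz":0,"claw":1}
    - {"dx":0,"dy":0,"dz":-0.4,"rx":0,"ry":0,"rz":0,"claw":1}
    - {"dx":0.31,"dy":-0.009,"dz":0,"rx":0,"ry":0,"rz":0,"claw":1}
    - {"dx":0.46,"dy":-0.012,"dz":0,"rx":0,"ry":0,"rz":0,"claw":1}
    - {"dx":0.46,"dy":-0.012,"dz":0,"rx":0,"ry":0,"rz":0,"claw":1}
    - {"dx":0.46,"dy":-0.012,"dz":0,"rx":0,"ry":0,"rz":0,"claw":1}
    - {"dx":0.46,"dy":-0.012,"dz":0,"rx":0,"ry":0,"rz":0,"claw":1}

```text
time_s: 35.2
ee_pos: [0.4915, -0.0817, 0.2269]
eef_rot: [-3.142, -0.0, 1.728]
force: [0.2, -0.0, -1.7]
grip_width: 0.0056
grip_force: 55.0
```

step_arm:
  plan:
    - {"dx":0.46,"dy":-0.012,"dz":0,"rx":0,"ry":0,"rz":0,"claw":1}
    - {"dx":0.46,"dy":-0.012,"dz":0,"rx":0,"ry":0,"rz":0,"claw":1}
    - {"dx":0.46,"dy":-0.012,"dz":0,"rx":0,"ry":0,"rz":0,"claw":1}
    - {"dx":0.46,"dy":-0.012,"dz":0,"rx":0,"ry":0,"rz":0,"claw":1}
    - {"dx":0.46,"dy":-0.012,"dz":0,"rx":0,"ry":0,"rz":0,"claw":1}
    - {"dx":0.46,"dy":-0.012,"dz":0,"rx":0,"ry":0,"rz":0,"claw":1}
    - {"dx":0.46,"dy":-0.012,"dz":0,"rx":0,"ry":0,"rz":0,"claw":1}
    - {"dx":0.46,"dy":-0.012,"dz":0,"rx":0,"ry":0,"rz":0,"claw":1}
    - {"dx":0.46,"dy":-0.012,"dz":0,"rx":0,"ry":0,"rz":0,"claw":1}
    - {"dx":0.2,"dy":-0.012,"dz":0,"rx":0,"ry":0,"rz":0,"claw":1}

```text
time_s: 36.2
ee_pos: [0.4109, 0.3464, 0.2266]
eef_rot: [-3.141, -0.0, 1.731]
force: [0.1, -0.9, -1.3]
grip_width: 0.0057
grip_force: 55.0
```

step_arm:
  plan:
    - {"dx":0,"dy":0,"dz":0,"rx":0,"ry":0,"rz":-0.09,"claw":1}
    - {"dx":0,"dy":0,"dz":0,"rx":0,"ry":0,"rz":-0.09,"claw":1}
    - {"dx":0,"dy":0,"dz":0,"rx":0,"ry":0,"rz":-0.09,"claw":1}
    - {"dx":0,"dy":0,"dz":0,"rx":0,"ry":0,"rz":-0.09,"claw":1}
    - {"dx":0,"dy":0,"dz":0,"rx":0,"ry":0,"rz":-0.09,"claw":1}
    - {"dx":0,"dy":0,"dz":0,"rx":0,"ry":0,"rz":-0.09,"claw":1}
    - {"dx":0,"dy":0,"dz":0,"rx":0,"ry":0,"rz":-0.09,"claw":1}
    - {"dx":0,"dy":0,"dz":0,"rx":0,"ry":0,"rz":-0.09,"claw":1}
    - {"dx":0,"dy":0,"dz":0,"rx":0,"ry":0,"rz":-0.09,"claw":1}
    - {"dx":0,"dy":0,"dz":0,"rx":0,"ry":0,"rz":-0.09,"claw":1}

```text
time_s: 37.2
ee_pos: [0.412, 0.3433, 0.2268]
eef_rot: [-3.141, -0.001, -3.135]
force: [0.3, -0.4, -1.4]
grip_width: 0.0056
grip_force: 55.0
```

step_arm:
  plan:
    - {"dx":0,"dy":0,"dz":0,"rx":0,"ry":0,"rz":0,"claw":1}
    - {"dx":0,"dy":0,"dz":0,"rx":0,"ry":0,"rz":0,"claw":1}

```text
time_s: 37.4
ee_pos: [0.412, 0.3433, 0.227]
eef_rot: [-3.141, -0.0, 3.138]
force: [0.2, 0.3, -0.9]
grip_width: 0.0055
grip_force: 55.0
```

```bash
python3 held.py w5;python3 - <<'E'
from h import *
from station import viewer
p=viewer.camera("top");cv2.imwrite("pics/t5.png",cv2.resize(p["img"][165:345,240:540,::-1],(800,480),interpolation=cv2.INTER_CUBIC))
w=world(p); stat("flatA strap",sel(w,(.365,.155,.008),(.49,.40,.022)))
E
```

```text
37.4 [0.4120491  0.34331255 0.22697397] [-3.14145720e+00 -3.98822778e-04  3.13802591e+00] 0.005547903880680832
strap+lug 12118 med [0.4111 0.2821 0.21  ] min [0.394 0.22  0.206] max [0.434 0.336 0.211] ang 92.6
flatA strap 362 med [0.4309 0.2139 0.0103] min [0.374 0.162 0.008] max [0.483 0.385 0.017] ang 100.7
```

View pics/t5.png

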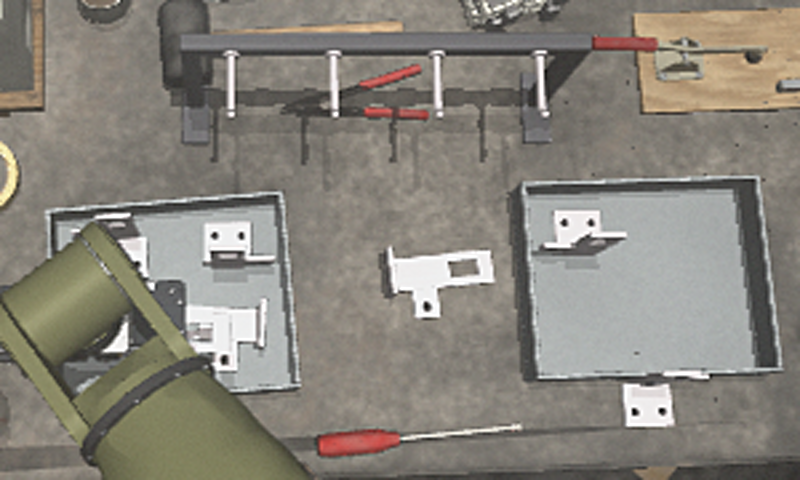

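The top view shows flat_c over the left bin. flat_a lies in it at crop (225,330), and RH hung 1 stands in the right bin at (580,235). I shift to the free spot and lower.

step_arm:
  plan:
    - {"dx":0.09,"dy":0.2,"dz":0,"rx":0,"ry":0,"rz":0,"claw":1}
    - {"dx":0,"dy":0.2,"dz":0,"rx":0,"ry":0,"rz":0,"claw":1}
    - {"dx":0,"dy":0,"dz":0.3,"rx":0,"ry":0,"rz":0,"claw":1}
    - {"dx":0,"dy":0,"dz":0.4,"rx":0,"ry":0,"rz":0,"claw":1}
    - {"dx":0,"dy":0,"dz":0.4,"rx":0,"ry":0,"rz":0,"claw":1}
    - {"dx":0,"dy":0,"dz":0.4,"rx":0,"ry":0,"rz":0,"claw":1}
    - {"dx":0,"dy":0,"dz":0.3,"rx":0,"ry":0,"rz":0,"claw":1}
    - {"dx":0,"dy":0,"dz":0.12,"rx":0,"ry":0,"rz":0,"claw":1}
    - {"dx":0,"dy":0,"dz":0.04,"rx":0,"ry":0,"rz":0,"claw":1}
    - {"dx":0,"dy":0,"dz":0,"rx":0,"ry":0,"rz":0,"claw":1}

```text
time_s: 38.5
ee_pos: [0.4035, 0.3837, 0.032]
eef_rot: [3.141, 0.001, 3.142]
force: [0.7, -0.1, -1.6]
grip_width: 0.0056
grip_force: 55.0
```

step_arm:
  plan:
    - {"dx":0,"dy":0,"dz":0,"rx":0,"ry":0,"rz":0,"claw":0.8}
    - {"dx":0,"dy":0,"dz":0,"rx":0,"ry":0,"rz":0,"claw":0.8}
    - {"dx":0,"dy":0,"dz":0,"rx":0,"ry":0,"rz":0,"claw":0.8}
    - {"dx":0,"dy":0,"dz":-0.2,"rx":0,"ry":0,"rz":0,"claw":0.8}
    - {"dx":0,"dy":0,"dz":-0.4,"rx":0,"ry":0,"rz":0,"claw":0.8}
    - {"dx":0,"dy":0,"dz":-0.5,"rx":0,"ry":0,"rz":0,"claw":0.8}
    - {"dx":0,"dy":0,"dz":-0.5,"rx":0,"ry":0,"rz":0,"claw":0.8}
    - {"dx":0,"dy":0,"dz":-0.4,"rx":0,"ry":0,"rz":0,"claw":0.8}

```text
time_s: 39.3
ee_pos: [0.4032, 0.3834, 0.235]
eef_rot: [3.14, 0.002, -3.141]
force: [-0.2, 0.1, -0.1]
grip_width: 0.0188
grip_force: 0.0
```

step_arm:
  plan:
    - {"dx":-0.115,"dy":-0.446,"dz":0,"rx":0,"ry":0,"rz":0,"claw":0.5}
    - {"dx":-0.115,"dy":-0.446,"dz":0,"rx":0,"ry":0,"rz":0,"claw":0.5}
    - {"dx":-0.115,"dy":-0.446,"dz":0,"rx":0,"ry":0,"rz":0,"claw":0.5}
    - {"dx":-0.115,"dy":-0.446,"dz":0,"rx":0,"ry":0,"rz":0,"claw":0.5}
    - {"dx":-0.115,"dy":-0.446,"dz":0,"rx":0,"ry":0,"rz":0,"claw":0.5}
    - {"dx":-0.115,"dy":-0.446,"dz":0,"rx":0,"ry":0,"rz":0,"claw":0.5}
    - {"dx":-0.115,"dy":-0.446,"dz":0,"rx":0,"ry":0,"rz":0,"claw":0.5}
    - {"dx":-0.115,"dy":-0.446,"dz":0,"rx":0,"ry":0,"rz":0,"claw":0.5}
    - {"dx":0,"dy":0,"dz":0,"rx":0,"ry":0,"rz":-0.044,"claw":0.5}
    - {"dx":0,"dy":0,"dz":0,"rx":0,"ry":0,"rz":0,"claw":0.5}

```text
time_s: 40.3
ee_pos: [0.4955, 0.0256, 0.2316]
eef_rot: [3.142, 0.001, -3.073]
force: [-0.7, 0.2, 0.4]
grip_width: 0.047
grip_force: 0.0
```

step_arm:
  plan:
    - {"dx":0,"dy":0,"dz":0,"rx":0,"ry":0,"rz":0,"claw":0.5}
    - {"dx":0,"dy":0,"dz":0,"rx":0,"ry":0,"rz":0,"claw":0.5}

```text
time_s: 40.5
ee_pos: [0.4953, 0.0274, 0.2315]
eef_rot: [3.142, 0.0, -3.072]
force: [0.9, 0.4, -0.4]
grip_width: 0.0471
grip_force: 0.0
```

```bash
python3 flat.py .494 .027 .055
```

```text
40.5 [0.49527721 0.02737779 0.2314625 ] yaw -176.00500997900545
wrist 355 med [0.4938 0.026  0.0553] min [0.468 0.022 0.043] max [0.522 0.03  0.057] ang 3.7
rect 0.4954599440097809 0.025915326550602913 0.05583130940794945 0.0049905925989151 tool dx,dy mm -0.08039759893360057 -1.4716428993105726
top 3 med [0.4829 0.0286 0.0431] min [0.48  0.028 0.042] max [0.488 0.029 0.051] ang 3.8
scene 91 med [0.4896 0.0285 0.0519] min [0.464 0.023 0.04 ] max [0.518 0.033 0.058] ang 3.8
RH placed 51 med [ 0.509  -0.1993  0.1321] min [ 0.506 -0.222  0.121] max [ 0.515 -0.184  0.139] ang 87.5
```

step_arm:
  plan:
    - {"dx":0,"dy":-0.01,"dz":0.3,"rx":0,"ry":0,"rz":0,"claw":0.5}
    - {"dx":0,"dy":0,"dz":0.45,"rx":0,"ry":0,"rz":0,"claw":0.5}
    - {"dx":0,"dy":0,"dz":0.45,"rx":0,"ry":0,"rz":0,"claw":0.5}
    - {"dx":0,"dy":0,"dz":0.45,"rx":0,"ry":0,"rz":0,"claw":0.5}
    - {"dx":0,"dy":0,"dz":0.3,"rx":0,"ry":0,"rz":0,"claw":0.5}
    - {"dx":0,"dy":0,"dz":0.15,"rx":0,"ry":0,"rz":0,"claw":0.5}
    - {"dx":0,"dy":0,"dz":0,"rx":0,"ry":0,"rz":0,"claw":0.5}
    - {"dx":0,"dy":0,"dz":0,"rx":0,"ry":0,"rz":0,"claw":1}
    - {"dx":0,"dy":0,"dz":0,"rx":0,"ry":0,"rz":0,"claw":1}
    - {"dx":0,"dy":0,"dz":0,"rx":0,"ry":0,"rz":0,"claw":1}

```text
time_s: 41.65
ee_pos: [0.4961, 0.0257, 0.0223]
eef_rot: [-3.141, 0.002, -3.072]
force: [-0.4, -0.6, -0.3]
grip_width: 0.0264
grip_force: 0.0
```

step_arm:
  plan:
    - {"dx":0,"dy":0,"dz":0,"rx":0,"ry":0,"rz":0,"claw":1}
    - {"dx":0,"dy":0,"dz":0,"rx":0,"ry":0,"rz":0,"claw":1}
    - {"dx":0,"dy":0,"dz":0,"rx":0,"ry":0,"rz":0,"claw":1}
    - {"dx":0,"dy":0,"dz":0,"rx":0,"ry":0,"rz":0,"claw":1}
    - {"dx":0,"dy":0,"dz":0,"rx":0,"ry":0,"rz":0,"claw":1}

```text
time_s: 42.15
ee_pos: [0.4956, 0.0256, 0.0215]
eef_rot: [3.142, 0.0, -3.072]
force: [-2.0, 1.0, 5.7]
grip_width: 0.0054
grip_force: 55.0
```

step_arm:
  plan:
    - {"dx":0,"dy":0,"dz":-0.2,"rx":0,"ry":0,"rz":0,"claw":1}
    - {"dx":0,"dy":0,"dz":-0.4,"rx":0,"ry":0,"rz":0,"claw":1}
    - {"dx":0,"dy":0,"dz":-0.45,"rx":0,"ry":0,"rz":0,"claw":1}
    - {"dx":0,"dy":0,"dz":-0.45,"rx":0,"ry":0,"rz":0,"claw":1}
    - {"dx":0,"dy":0,"dz":-0.3,"rx":0,"ry":0,"rz":0,"claw":1}
    - {"dx":0.14,"dy":-0.32,"dz":0,"rx":0,"ry":0,"rz":0,"claw":1}
    - {"dx":0.14,"dy":-0.45,"dz":0,"rx":0,"ry":0,"rz":0,"claw":1}
    - {"dx":0.14,"dy":-0.45,"dz":0,"rx":0,"ry":0,"rz":0,"claw":1}
    - {"dx":0.14,"dy":-0.45,"dz":0,"rx":0,"ry":0,"rz":0,"claw":1}
    - {"dx":0.14,"dy":-0.45,"dz":0,"rx":0,"ry":0,"rz":0,"claw":1}

```text
time_s: 43.15
ee_pos: [0.4395, -0.1924, 0.201]
eef_rot: [3.141, -0.0, -3.072]
force: [1.6, 0.7, -1.9]
grip_width: 0.0057
grip_force: 55.0
```

step_arm:
  plan:
    - {"dx":0,"dy":0,"dz":0,"rx":0,"ry":0,"rz":0,"claw":1}
    - {"dx":0,"dy":0,"dz":0,"rx":0,"ry":0,"rz":0,"claw":1}

```text
time_s: 43.35
ee_pos: [0.44, -0.1913, 0.2008]
eef_rot: [3.141, -0.001, -3.074]
force: [0.5, 0.4, -1.3]
grip_width: 0.0059
grip_force: 55.0
```

```bash
python3 held.py w6
```

```text
43.35 [ 0.44001606 -0.19129495  0.20080278] [ 3.14095467e+00 -6.28501751e-04 -3.07395030e+00] 0.0058879465012528645
strap+lug 15894 med [ 0.4348 -0.2437  0.1848] min [ 0.391 -0.314  0.182] max [ 0.465 -0.2    0.186] ang 108.5
```

Level and in the free area. Lowering, releasing, retreating.

step_arm:
  plan:
    - {"dx":0,"dy":0,"dz":0.4,"rx":0,"ry":0,"rz":0,"claw":1}
    - {"dx":0,"dy":0,"dz":0.4,"rx":0,"ry":0,"rz":0,"claw":1}
    - {"dx":0,"dy":0,"dz":0.4,"rx":0,"ry":0,"rz":0,"claw":1}
    - {"dx":0,"dy":0,"dz":0.3,"rx":0,"ry":0,"rz":0,"claw":1}
    - {"dx":0,"dy":0,"dz":0.17,"rx":0,"ry":0,"rz":0,"claw":1}
    - {"dx":0,"dy":0,"dz":0.04,"rx":0,"ry":0,"rz":0,"claw":1}
    - {"dx":0,"dy":0,"dz":0,"rx":0,"ry":0,"rz":0,"claw":1}
    - {"dx":0,"dy":0,"dz":0,"rx":0,"ry":0,"rz":0,"claw":0.75}
    - {"dx":0,"dy":0,"dz":0,"rx":0,"ry":0,"rz":0,"claw":0.75}
    - {"dx":0,"dy":0,"dz":0,"rx":0,"ry":0,"rz":0,"claw":0.75}

```text
time_s: 44.4
ee_pos: [0.4409, -0.1909, 0.0311]
eef_rot: [-3.141, 0.001, -3.072]
force: [-0.1, -0.3, -0.9]
grip_width: 0.0232
grip_force: 0.0
```

step_arm:
  plan:
    - {"dx":0,"dy":0,"dz":-0.3,"rx":0,"ry":0,"rz":0,"claw":0.75}
    - {"dx":0,"dy":0,"dz":-0.5,"rx":0,"ry":0,"rz":0,"claw":0.75}
    - {"dx":0,"dy":0,"dz":-0.5,"rx":0,"ry":0,"rz":0,"claw":0.75}
    - {"dx":0,"dy":0,"dz":-0.5,"rx":0,"ry":0,"rz":0,"claw":0.75}
    - {"dx":0,"dy":0,"dz":-0.5,"rx":0,"ry":0,"rz":0,"claw":0.75}
    - {"dx":0,"dy":0,"dz":-0.5,"rx":0,"ry":0,"rz":0,"claw":0.75}
    - {"dx":0,"dy":-0.45,"dz":0,"rx":0,"ry":0,"rz":0,"claw":0.75}
    - {"dx":0,"dy":-0.45,"dz":0,"rx":0,"ry":0,"rz":0,"claw":0.75}
    - {"dx":0,"dy":-0.45,"dz":0,"rx":0,"ry":0,"rz":0,"claw":0.75}
    - {"dx":0,"dy":-0.45,"dz":0,"rx":0,"ry":0,"rz":0,"claw":0.75}

```text
time_s: 45.4
ee_pos: [0.4527, -0.3721, 0.3109]
eef_rot: [-3.141, 0.001, -3.072]
force: [0.8, 0.8, -0.5]
grip_width: 0.0235
grip_force: 0.0
```

step_arm:
  plan:
    - {"dx":0.3,"dy":-0.35,"dz":0,"rx":0,"ry":0,"rz":0,"claw":0.75}
    - {"dx":0.3,"dy":-0.35,"dz":0,"rx":0,"ry":0,"rz":0,"claw":0.75}
    - {"dx":0.3,"dy":-0.35,"dz":0,"rx":0,"ry":0,"rz":0,"claw":0.75}
    - {"dx":0.3,"dy":-0.2,"dz":0,"rx":0,"ry":0,"rz":0,"claw":0.75}
    - {"dx":0.3,"dy":0,"dz":0,"rx":0,"ry":0,"rz":0,"claw":0.75}
    - {"dx":0,"dy":0,"dz":0,"rx":0,"ry":0,"rz":0,"claw":0.75}
    - {"dx":0,"dy":0,"dz":0,"rx":0,"ry":0,"rz":0,"claw":0.75}

```text
time_s: 46.1
ee_pos: [0.3481, -0.4766, 0.3107]
eef_rot: [-3.123, -0.023, 3.136]
force: [0.6, -0.0, -0.3]
grip_width: 0.0233
grip_force: 0.0
```

Run:
```python
from h import *
from station import viewer
p=viewer.camera("top");cv2.imwrite("pics/t7.png",cv2.resize(p["img"][165:345,210:530,::-1],(800,450),interpolation=cv2.INTER_CUBIC))
```

```text
(no output)
```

View pics/t7.png

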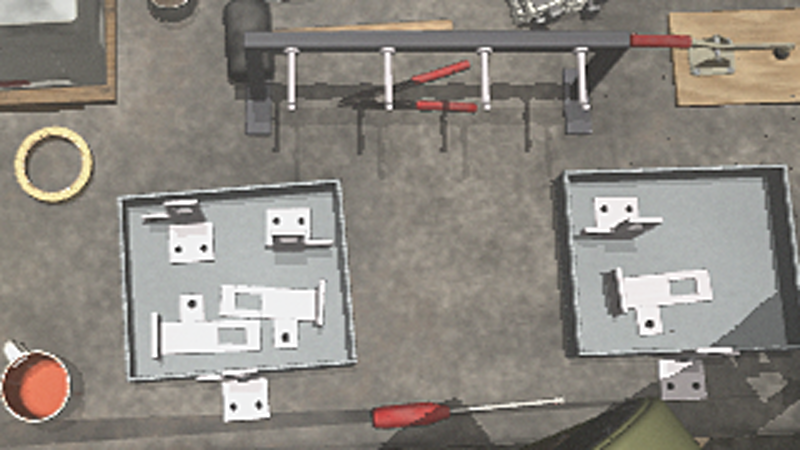

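The left bin holds four LH brackets, at (190,240), (290,225), (270,305) and (205,335). The right bin holds two RH, at (615,220) and (660,290). The rack is empty, the bystanders have not moved, and the arm is clear, so I hand in.

```bash
python3 -c "
from station import hand_in
print(hand_in())"
```

```text
the job is handed in; nothing more can be done
None
```

I handed the job in at about 46 s of the 208 s. The last overhead picture shows all six brackets that were present in their bins (four left-hand in the left bin, two right-hand in the right), with the rack empty and the bystanders in place; no verdict came back.

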